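Load the crank-arm washing rack

TASK

Load the washing rack: free the clamp on its end stop, slide the stop back, and lay every crank arm of the size that fits the rack flat across its two ledges, between the lips, side by side between the fence and the stop. Then slide the stop up against the last arm and turn the clamp tight. Put the crank arms that are too short or too long for the rack into the grey tray, whenever you like, and leave the other things on the bench alone.

Things in the scene. Friction and masses are not known exactly. Their poses are not given: they have to be found in the camera images.
- rack: fixed steel rack 172 x 296 mm; x across it, y along the row. Two level ledges along y, tops 70 mm above the bench, 61 to 80 mm either side of the middle; outside each a lip 10 mm higher, lips 160 mm apart. Arms lie across both ledges, along x. A slotted guide (top 48 mm up, 84 mm wide) runs along the middle. Origin: centre of underside, on the bench
- rack_fence (a point): middle of the line of the fence, at ledge height (70 mm): two posts 26 mm tall standing on the ledges at the -y end of the rack, nothing between them; the point lies on their face that looks to +y
- stop (a joint): sliding end stop: grey bridge 154 mm wide (x), 40 mm deep (y), top 87 mm above the bench, riding along the rack. Value: clear gap in m between the fence and the stop's face, 0 to 0.232. Jammed while the clamp is tight, slides easily when it is free
- stop_face (a point): middle of the stop's face towards the fence, at ledge height (70 mm); its axes are those of the rack
- clamp (a joint): clamp knob on the stop: black wing 60 mm long, 14 mm thick, 26 mm tall (100 to 126 mm above the bench). 0 rad = tight, wing points along the row (rack y); turns anticlockwise from above to 1.5 rad = free, wing across the rack (rack x). Holds from about 0.3 down
- tray: fixed grey plastic returns tray, open on top, 210 mm (its x) by 130 mm (its y), 40 mm high, walls 5 mm; origin at the centre of its underside, on the bench
- clamp_wing (a point): centre of the clamp's wing, 113 mm above the bench, on the clamp's axis; its y axis runs along the wing
- crank_mid1: aluminium crank arm, flat forged bar with a round boss at each end, 146 mm long overall, 18 mm thick, arm 22 mm wide between bosses 34 and 30 mm across; origin at the middle of its underside, its x axis runs along its length, z up. Fits the rack. May be absent
- crank_mid2: aluminium crank arm, flat forged bar with a round boss at each end, 146 mm long overall, 18 mm thick, arm 22 mm wide between bosses 34 and 30 mm across; origin at the middle of its underside, its x axis runs along its length, z up. Fits the rack. May be absent
- crank_mid3: aluminium crank arm, flat forged bar with a round boss at each end, 146 mm long overall, 18 mm thick, arm 22 mm wide between bosses 34 and 30 mm across; origin at the middle of its underside, its x axis runs along its length, z up. Fits the rack. May be absent
- crank_mid4: aluminium crank arm, flat forged bar with a round boss at each end, 146 mm long overall, 18 mm thick, arm 22 mm wide between bosses 34 and 30 mm across; origin at the middle of its underside, its x axis runs along its length, z up. Fits the rack. May be absent
- crank_short1: aluminium crank arm, flat forged bar with a round boss at each end, 121 mm long overall, 18 mm thick, arm 22 mm wide between bosses 34 and 30 mm across; origin at the middle of its underside, its x axis runs along its length, z up. Too short: falls between the ledges. May be absent
- crank_short2: aluminium crank arm, flat forged bar with a round boss at each end, 121 mm long overall, 18 mm thick, arm 22 mm wide between bosses 34 and 30 mm across; origin at the middle of its underside, its x axis runs along its length, z up. Too short: falls between the ledges. May be absent
- crank_long1: aluminium crank arm, flat forged bar with a round boss at each end, 172 mm long overall, 18 mm thick, arm 22 mm wide between bosses 34 and 30 mm across; origin at the middle of its underside, its x axis runs along its length, z up. Too long: does not go between the lips. May be absent
- lube: grey bottle 120 mm tall, 44 mm across; bystander, not to be disturbed; origin at its underside
- mug: white mug 85 mm tall, 76 mm across; bystander, not to be disturbed; origin at its underside
- hub: wheel hub standing on end, 100 mm tall, 60 mm across; bystander, not to be disturbed; origin at its underside
- tape: black roll of tape lying flat, 24 mm high, 90 mm across; bystander, not to be disturbed; origin at its underside
- pedal: pedal, 22 mm high, about 64 x 120 mm; bystander, not to be disturbed; origin at its underside
- spanner: spanner 170 mm long; bystander, not to be disturbed
There are look-alikes about, which are no part of the job. What is shaped like the crank_short1 but yellow is not meant.

How it is judged (in metres and radians):
On the way, in this order (a step that is already met when the one before it is completed fails the run):
1. the clamp is freed (value of joint clamp above 1.1 rad), for 0.1 s.
2. every crank arm that fits lies flat across both ledges, between the fence and the stop (z of crank_mid1 in the frame of rack between 0.06 and 0.096 m and angle between crank_mid1's own x axis and vertical between 1.47 and 1.67 rad and (z of crank_mid1 in the frame of rack below 0.078 m or angle between crank_mid1's own z axis and vertical above 1.2 rad) and x of crank_mid1 in the frame of rack between -0.014 and 0.014 m and y of each of crank_mid1, crank_mid2, crank_mid3, crank_mid4 in the frame of rack_fence above 0.008 m and y of each of crank_mid1, crank_mid2, crank_mid3, crank_mid4 in the frame of stop_face below -0.008 m and angle between the x axis of each of crank_mid1, crank_mid2, crank_mid3, crank_mid4 and the x axis of rack, either way round below 0.35 rad and z of crank_mid2 in the frame of rack between 0.06 and 0.096 m and angle between crank_mid2's own x axis and vertical between 1.47 and 1.67 rad and (z of crank_mid2 in the frame of rack below 0.078 m or angle between crank_mid2's own z axis and vertical above 1.2 rad) and x of crank_mid2 in the frame of rack between -0.014 and 0.014 m and z of crank_mid3 in the frame of rack between 0.06 and 0.096 m and angle between crank_mid3's own x axis and vertical between 1.47 and 1.67 rad and (z of crank_mid3 in the frame of rack below 0.078 m or angle between crank_mid3's own z axis and vertical above 1.2 rad) and x of crank_mid3 in the frame of rack between -0.014 and 0.014 m and z of crank_mid4 in the frame of rack between 0.06 and 0.096 m and angle between crank_mid4's own x axis and vertical between 1.47 and 1.67 rad and (z of crank_mid4 in the frame of rack below 0.078 m or angle between crank_mid4's own z axis and vertical above 1.2 rad) and x of crank_mid4 in the frame of rack between -0.014 and 0.014 m), for 0.2 s.
3. the stop is up against the last arm and the clamp is tight (y of any of crank_mid1, crank_mid2, crank_mid3, crank_mid4 in the frame of stop_face above -0.028 m and value of joint clamp below 0.35 rad), for 0.2 s.
At the end, for the whole second after the job is handed in: every 146 mm arm level on both ledges (14 mm from centre, 0.35 rad of square) between fence and stop; stop face within 28 mm of the last arm's centre line (11 mm from its boss); clamp under 0.35 rad; short and long arms inside the tray (under 65 mm up); at rest (all of step 2 and all of step 3 and x of crank_short1 in the frame of tray between -0.095 and 0.095 m and y of crank_short1 in the frame of tray between -0.06 and 0.06 m and z of each of crank_short1, crank_short2, crank_long1 in the frame of tray below 0.065 m and x of crank_short2 in the frame of tray between -0.095 and 0.095 m and y of crank_short2 in the frame of tray between -0.06 and 0.06 m and x of crank_long1 in the frame of tray between -0.095 and 0.095 m and y of crank_long1 in the frame of tray between -0.06 and 0.06 m and linear speed of each of crank_mid1, crank_mid2, crank_mid3, crank_mid4, crank_short1, crank_short2, crank_long1 below 0.03 m/s); the robot touches nothing.
It fails at once if another thing on the bench is shifted more than 5 cm (distance of any of lube, mug, hub, tape, pedal, spanner from where it was at the start of the episode above 0.05 m).
Of crank_mid1, crank_mid2, crank_mid3, crank_mid4 only 2 to 4 are there at a start; the rules pass over those that are not, and their reading is None.
Of crank_short1, crank_short2, crank_long1 only 2 to 3 are there at a start; the rules pass over those that are not, and their reading is None.
At some moment in a run one of crank_mid1, crank_mid2, crank_mid3, crank_mid4 may be knocked a few centimetres aside while the robot is not near it.
Once in a run the grip may slacken for a moment while it holds something.
It also fails if it takes over 210 s, if anything falls off the work surface, if the arm or the gripper's body presses on something with over 40 N, if the wrist force passes 120 N, or if a joint passes its speed limit or range.

ROBOT

A 7-joint arm with a two-finger parallel gripper is mounted at the origin on the work surface. World frame = base frame: x ahead of the robot, y to its left, z up, the work surface at z = 0. Lengths are in mm, angles in rad, forces in N, time in s.
With the tool pointing down it reaches from about 400 to 875 mm from the base axis. Payload 4.4 kg.
Tool frame: the origin (TCP) lies on the centre line of the jaws, within the pads' length; the fingertips stand 14 mm ahead of it and the grasp point (between the pads) lies 5 mm behind it (tips_ahead is the distance from the TCP to the fingertips, in mm); z points along the fingers, y is the line along which they close (so a half turn about z gives the same grasp; the last joint's range is limited). The gripper opens to 85 mm and grips with 20 to 120 N. Pads are 22 mm wide; open, the fingers measure 114 mm over their backs; the gripper's body (76 mm by 85 mm) begins 54 mm behind the grasp point. The pads swing forward as they close: fully open they stand 13 mm farther back than shut.
Start: joints at [-1.349, 0.628, 0.038, 1.517, -0.027, 0.996, -0.02], TCP at [184.474, 623.287, 245.313] pointing down, gripper open.
Joint ranges: [-3.06, 3.06], [-0.37, 2.12], [-1.25, 1.32], [0.18, 2.47], [-1.1, 4.24], [0.23, 1.98], [-2.94, 2.94]. Speed limits (rad/s): [2.57, 2.57, 3.14, 3.14, 3.14, 3.14, 3.14].

INTERFACE

Orientations are given as [roll, pitch, yaw] about the fixed x, y, z axes, in that order (R = Rz(yaw) Ry(pitch) Rx(roll)).
In Python, from cell import * gives the robot as it stands.
- The arm moves only by the tool move_arm, never from a script. Its argument "rows" is text: rows parted by semicolons, each of 7 numbers parted by spaces: the shift along the tool's x, y, z scaled (see below), then the turn, a rotation vector about the tool's x, y, z scaled (see below), then the closure, from -1 (fully open) to 1 (shut). A call has 1 to 12 rows; each row is the pose to reach, as a shift and turn from the pose commanded when the call began, along the tool's axes at that moment; what a row does not reach only later rows make up. The controller multiplies each number of a shift by 0.3 m and each number of a turn by pi/2 rad. A row lasts 1/12 s, in which the tool goes at most 41.7 mm and 7.16 degrees, less where a joint would pass 70% of its speed; a pose out of reach is approached as far as the arm can. A call with a number of a shift or a turn outside -1 to 1 is refused whole. A call with a gripper value outside its range is refused whole. The fingers move at their own pace and stop on an object; the grip force is fixed at half the most. Time passes only in rows, so rows that repeat a pose let the fingers close. It gives the time, the measured TCP pose, the force, the opening and the grip force at its end, in the units of the state.
- read_state(): the state, without advancing time (a new reading comes with each control period).
- get_image(name): name is "scene" or "top"; returns a dict with "img" (480x640x3 uint8, red, green, blue), "vfov" (degrees; the focal length in pixels is half the picture's height over the tangent of half this angle, whatever the lens; pixels are square), "cx", "cy" (the principal point, pixels), "extrinsics" (4x4, takes a point from camera to world coordinates). Camera axes: x right, y up, looking along -z (the intrinsics and any distortion apply to the point x, -y, -z); pixel columns grow to the right and rows downward; lengths in mm; the calibration is good to about 2 mm. A picture is of the moment at which its call begins. There is no depth.
- finish_job(): hands the job in; it is judged then, once.
The state is a dict: "clock": time; "qpos": joint angles; "qd": joint speeds; "tau": joint torques, N m; "eef_pos": TCP position; "tool_rot": TCP orientation; "force": force on the tool from outside, world axes, zero at the start; "torque": the same for the moment, N m; "width": finger opening in mm; "gripper_force": force on a finger pad.
Only numpy, scipy, OpenCV 4.12 (cv2) and the standard library are available. Lean on these libraries where they do the work, as an engineer would, in place of code of your own. Each camera call takes 0.05 s, during which the arm holds its last target. There are 200 camera calls.

## Working session

There is one attempt and no reset: what is moved stays moved. The work goes in short steps, Python scripts to look and compute and a tool call to move; the robot and the scene stay as the last step left them, time stands still between calls to the robot, and variables do not carry over. Pictures are saved under pics/ and viewed, at most 14 in all, crops included, and the job is handed in when it is done.

Besides the shell and the picture viewer there is one more tool, called after "Emit:" as name(argument=value, ...) on one line, values as JSON. move_arm: Moves the arm, as the interface text tells. Its arguments: {"type":"object","properties":{"rows":{"type":"string"}},"required":["rows"]}

```bash
ls; mkdir -p pics; python3 - <<'E'
from cell import *
import cv2
for n in("top","scene"):
    d=get_image(n); cv2.imwrite(f"pics/{n}0.png",d["img"][:,:,::-1]); print(n,d["vfov"],d["cx"],d["cy"],d["extrinsics"],[k for k in d])
print(read_state())
E
```

```text
pics
top 51.59015550833303 317.56438554489677 243.25076227535536 [[ 2.45122503e-02  9.94644869e-01 -1.00402859e-01  4.01170534e+02]
 [-9.99697585e-01  2.41901594e-02 -4.42437056e-03 -1.21750652e+01]
 [-1.97191632e-03  1.00480947e-01  9.94937029e-01  1.49926124e+03]
 [ 0.00000000e+00  0.00000000e+00  0.00000000e+00  1.00000000e+00]] ['img', 'vfov', 'cx', 'cy', 'extrinsics']
scene 53.301101823611305 317.38193747534694 234.10047053515873 [[-8.87240987e-01 -2.50857316e-01  3.87135684e-01  1.00181281e+03]
 [ 4.61163627e-01 -5.03195367e-01  7.30836871e-01  8.54452237e+02]
 [ 1.14691067e-02  8.26961323e-01  5.62141824e-01  7.49808539e+02]
 [ 0.00000000e+00  0.00000000e+00  0.00000000e+00  1.00000000e+00]] ['img', 'vfov', 'cx', 'cy', 'extrinsics']
{'clock': 0.1, 'qpos': array([-1.34881868,  0.62926439,  0.03843164,  1.51828572, -0.02702033,
        0.9962968 , -0.02000284]), 'qd': array([ 4.64573271e-04, -2.12585971e-03, -1.78069427e-03, -3.67312976e-03,
        1.84066040e-03, -7.74600116e-04, -7.01619562e-05]), 'tau': array([ 4.94644657e-03, -5.64523637e+01,  1.23091824e+00, -1.93972921e+01,
        1.11916795e-02,  5.36496242e-03, -1.47942991e-07]), 'eef_pos': array([184.28741084, 622.7586061 , 244.46814425]), 'tool_rot': array([-3.13985558e+00, -6.20087860e-06,  2.85381131e+00]), 'force': array([-0.14335047,  0.22212221,  0.09932267]), 'torque': array([-0.00496397, -0.03827914,  0.03671855]), 'gripper_force': 0.0, 'width': 85.14241084691189}
```

View pics/top0.png

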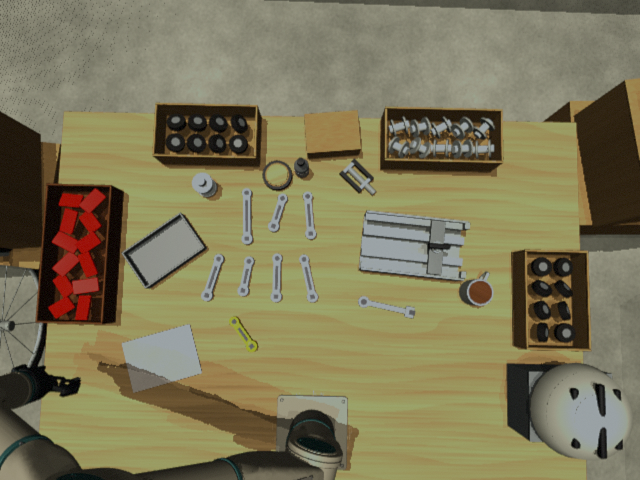

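View pics/scene0.png

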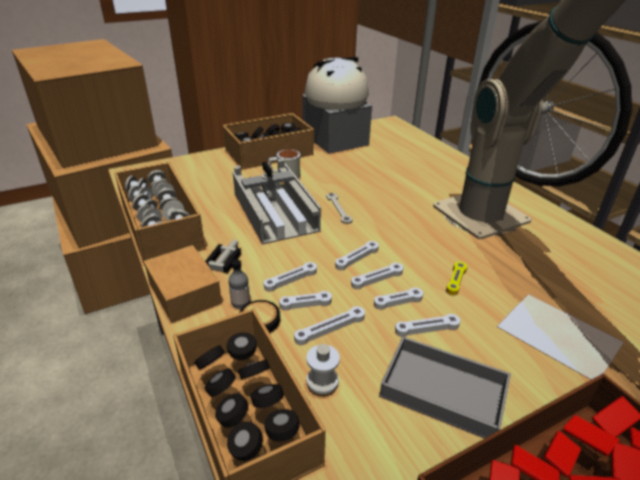

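```bash
cat > h.py <<'E'
from cell import *
import cv2, numpy as np, json
from scipy.spatial.transform import Rotation as R
def ray(d,u,v):
    f=240/np.tan(np.radians(d["vfov"]/2)); E=np.array(d["extrinsics"])
    c=np.array([(u-d["cx"])/f,-(v-d["cy"])/f,-1.0]); return E[:3,3],E[:3,:3]@c
def px2w(d,u,v,z):
    o,r=ray(d,u,v); return o+r*(z-o[2])/r[2]
def w2px(d,p):
    f=240/np.tan(np.radians(d["vfov"]/2)); E=np.array(d["extrinsics"])
    c=E[:3,:3].T@(np.array(p,float)-E[:3,3]); return d["cx"]+f*c[0]/-c[2], d["cy"]-f*c[1]/-c[2]
def save(d,name,x0,y0,x1,y1,s):
    cv2.imwrite(name,cv2.resize(d["img"][y0:y1,x0:x1,::-1],None,fx=s,fy=s,interpolation=cv2.INTER_CUBIC))
def arms(d,z=18):
    m=cv2.inRange(cv2.cvtColor(d["img"],cv2.COLOR_RGB2HSV),(0,0,130),(180,45,255))
    out=[]
    for c in cv2.findContours(m,cv2.RETR_EXTERNAL,cv2.CHAIN_APPROX_NONE)[0]:
        a=cv2.contourArea(c)
        if a<150 or a>900: continue
        w=np.array([px2w(d,p[0][0],p[0][1],z)[:2] for p in c],np.float32)
        (cx,cy),(l,s),_=cv2.minAreaRect(w); b=cv2.boxPoints(cv2.minAreaRect(w))
        e=max((b[1]-b[0],b[2]-b[1]),key=np.linalg.norm); 
        u=c.reshape(-1,2).mean(0); out.append((u.round(),round(cx,1),round(cy,1),round(max(l,s),1),round(min(l,s),1),round(np.degrees(np.arctan2(e[1],e[0]))%180,1)))
    return out
def tool(T):
    "target world pos list -> shift in tool axes /300"
    s=read_state(); Rm=R.from_euler('xyz',s["tool_rot"]).as_matrix()
    return (Rm.T@(np.array(T)-s["eef_pos"])/300).round(4)
E
python3 - <<'E'
from h import *
d=get_image("top"); save(d,"pics/c1.png",110,150,510,330,2)
for a in arms(d): print(*a)
print(w2px(d,(0,0,0)), w2px(d,read_state()["eef_pos"]))
E
```

```text
[608. 468.] -76.5 -860.2 120.6 77.7 106.8
[ 31. 413.] 30.6 826.2 84.5 74.7 0.1
[317. 403.] 66.1 -1.2 199.4 76.0 89.6
[629. 386.] 156.7 -918.3 66.6 48.3 91.4
[615. 356.] 240.0 -882.4 88.4 58.2 130.6
[ 18. 353.] 201.5 868.8 95.7 56.8 54.5
[  4. 358.] 194.0 901.6 98.0 32.2 5.1
[388. 307.] 368.0 -211.7 168.9 33.6 79.2
[  7. 292.] 376.1 902.6 102.3 62.6 5.1
[ 27. 288.] 396.1 853.6 71.6 51.8 157.6
[481. 289.] 423.6 -489.0 90.3 77.6 14.5
[245. 276.] 449.1 208.4 119.2 31.0 171.2
[308. 278.] 446.5 19.9 145.8 32.0 13.2
[212. 277.] 442.5 307.1 143.8 31.2 165.4
[276. 277.] 447.0 117.1 142.9 29.9 0.4
[453. 239.] 574.5 -411.6 61.4 28.3 85.6
[443. 230.] 592.5 -390.2 88.3 64.5 86.1
[394. 231.] 589.4 -237.5 202.2 47.6 78.1
[413. 218.] 629.2 -304.6 312.2 27.7 85.2
[277. 212.] 642.5 116.9 118.3 31.5 162.7
[309. 215.] 637.4 22.4 143.9 30.7 4.6
[246. 216.] 630.0 212.2 167.8 30.0 2.2
[202. 183.] 728.4 350.7 62.1 61.5 136.7
[359. 177.] 750.5 -130.0 112.2 37.0 46.8
(np.float64(311.0474390330197), np.float64(431.2044500000827)) (np.float64(60.0110859250471), np.float64(375.08410011518464))
```

View pics/c1.png

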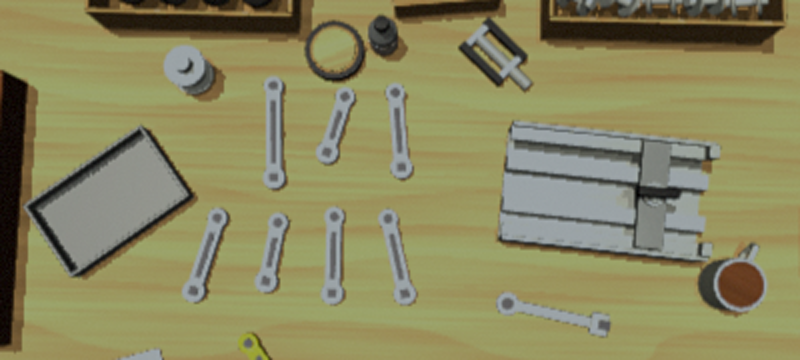

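```bash
python3 - <<'E'
from h import *
d=get_image("top"); save(d,"pics/c2.png",355,205,488,290,6)
d=get_image("scene"); save(d,"pics/c3.png",225,140,335,245,5.5)
E
```

```text
(no output)
```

View pics/c2.png

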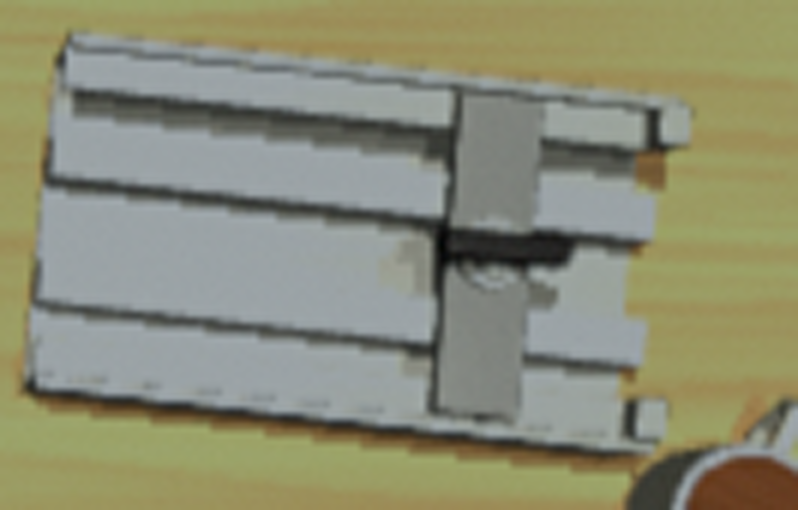

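View pics/c3.png

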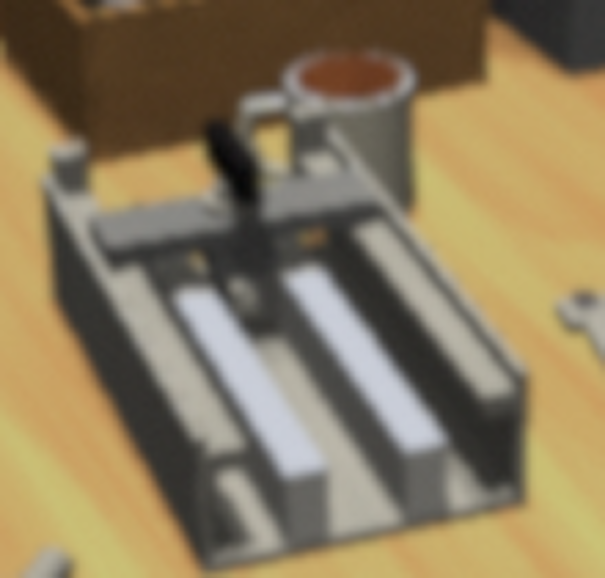

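```bash
python3 - <<'E'
from h import *
from scipy.optimize import least_squares
d=get_image("top")
W=lambda u,v,z: px2w(d,355+u/6,205+v/6,z)
# (u,v,z, rx or None, ry or None or 'f')
P=[(68,35,80,86,148),(36,380,80,-86,148),(655,443,80,-86,None),(400,66,80,86,None)]
fn=[(658,103,96),(652,147,96),(638,400,96),(630,440,96)]
S=[((460,90),87,77,1),((545,98),87,77,0),((518,418),87,-77,0),((433,410),87,-77,1)]
def res(q):
    X,Y,t,f,g=q; c,s=np.cos(t),np.sin(t); r=[]
    loc=lambda p:(c*(p[0]-X)+s*(p[1]-Y),-s*(p[0]-X)+c*(p[1]-Y))
    for u,v,z,a,b in P:
        x,y=loc(W(u,v,z)); 
        r.append(x-a)
        if b is not None:r.append(y-b)
    for u,v,z in fn: r.append(loc(W(u,v,z))[1]-f)
    for (u,v),z,a,k in S:
        x,y=loc(W(u,v,z)); r+= [x-a, y-(g+40*k)]
    return np.array(r)
o=least_squares(res,[550,-330,-.08,-130,-90]); print(o.x.round(3),o.fun.round(1))
print("wing",W(508,247,126),W(442,246,126),W(575,250,120))
# tray
V=lambda u,v,z: px2w(d,110+u/2,150+v/2,z)
c=[V(143,127,40),V(192,194,40),V(76,275,40),V(27,208,40)]
c=np.array(c); print(c.round(0),c.mean(0)); 
for i in range(4): e=c[(i+1)%4]-c[i]; print(np.linalg.norm(e).round(),np.degrees(np.arctan2(e[1],e[0])))
s=read_state();print(s["eef_pos"],s["tool_rot"],s["qpos"])
E
```

```text
[ 5.46448e+02 -2.85607e+02 -7.80000e-02 -1.31992e+02 -8.03090e+01] [-1.8  0.1  3.1 -0.1  3.5 -0.5 -0.4  0.9 -1.4  1.  -1.3  0.  -1.  -0.7
 -0.8  0.2 -1.2  0.5]
wing [ 539.8593821  -345.19154367  126.        ] [ 539.58176456 -314.67102558  126.        ] [ 539.82152314 -377.75773951  120.        ]
[[627. 401.  40.]
 [529. 323.  40.]
 [406. 488.  40.]
 [503. 566.  40.]] [516.38630844 444.4256735   40.        ]
125.0 -141.68872897913604
205.0 126.85818696059917
124.0 38.96505757656003
207.0 -52.86471872028128
[184.41110791 623.11049856 245.01074337] [-3.14099307e+00 -2.92884297e-05  2.85380573e+00] [-1.34881163  0.62872119  0.03848863  1.5176938  -0.02702059  0.99629494
 -0.01996856]
```

```bash
cat > plan.py <<'E'
from h import *
import sys, math
def plan(wps, start=None):
    """wps: (x,y,z,yawdeg,closure,settle_rows). prints one call per line: row xN"""
    if start is None: start=json.load(open("cmd.json"))
    p=np.array(start[:3],float); a=start[3]
    for k,(x,y,z,w,g,st) in enumerate(wps):
        T=np.array([x,y,z],float)
        n=max(math.ceil(np.linalg.norm(T-p)/39),math.ceil(abs(w-a)/7),0)+st
        m=max(1,math.ceil(n/12)); 
        c=np.radians(a); 
        while abs(np.array([np.cos(c)*(T-p)[0]+np.sin(c)*(T-p)[1],np.sin(c)*(T-p)[0]-np.cos(c)*(T-p)[1]])/m).max()>290: m+=1
        p0,a0=p.copy(),a
        for i in range(m):
            ti=p0+(T-p0)*(i+1)/m; wi=a0+(w-a0)*(i+1)/m
            c=np.radians(a); Rm=np.array([[np.cos(c),np.sin(c),0],[np.sin(c),-np.cos(c),0],[0,0,-1]])
            s=(Rm@(ti-p)/300).round(3); t=round(-(wi-a)/90,3)
            print(k,"|",*[f"{v:g}" for v in s],"0 0",f"{t:g}",g,"x",math.ceil(n/m))
            p=p+Rm.T@(s*300); a=a-t*90
    json.dump([*p,a],open("cmd.json","w"))
def rk(x,y):
    t=-.078; return 546.4+math.cos(t)*x-math.sin(t)*y, -285.6+math.sin(t)*x+math.cos(t)*y
E
python3 - <<'E'
from plan import *
s=[184.474,623.287,245.313,math.degrees(2.8538)]
x,y=rk(0,-60)
plan([(480,250,240,130,-1,0),(x,y,200,85.5,-0.2,1),(x,y,108,85.5,-0.2,3)],s)
E
```

```text
0 | -0.649 -0.457 0.009 0 0 0.186 -1 x 7
0 | -0.753 -0.25 0.009 0 0 0.186 -1 x 7
1 | -0.826 -0.56 0.067 0 0 0.247 -0.2 x 9
1 | -0.976 -0.205 0.066 0 0 0.248 -0.2 x 9
2 | -0 -0 0.307 0 0 -0 -0.2 x 6
```

Emit:
move_arm(rows="-0.649 -0.457 0.009 0 0 0.186 -1;-0.649 -0.457 0.009 0 0 0.186 -1;-0.649 -0.457 0.009 0 0 0.186 -1;-0.649 -0.457 0.009 0 0 0.186 -1;-0.649 -0.457 0.009 0 0 0.186 -1;-0.649 -0.457 0.009 0 0 0.186 -1;-0.649 -0.457 0.009 0 0 0.186 -1")

```text
clock: 0.88
eef_pos: [338.0, 429.6, 242.9]
tool_rot: [-3.14, 0.005, 2.551]
force: [0.3, -0.8, -0.0]
width: 85.4
gripper_force: 0.0
```

Emit:
move_arm(rows="-0.753 -0.25 0.009 0 0 0.186 -1;-0.753 -0.25 0.009 0 0 0.186 -1;-0.753 -0.25 0.009 0 0 0.186 -1;-0.753 -0.25 0.009 0 0 0.186 -1;-0.753 -0.25 0.009 0 0 0.186 -1;-0.753 -0.25 0.009 0 0 0.186 -1;-0.753 -0.25 0.009 0 0 0.186 -1")

```text
clock: 1.47
eef_pos: [484.9, 242.9, 240.3]
tool_rot: [3.141, 0.005, 2.259]
force: [0.5, -0.9, -0.4]
width: 85.6
gripper_force: 0.0
```

Emit:
move_arm(rows="-0.826 -0.56 0.067 0 0 0.247 -0.2;-0.826 -0.56 0.067 0 0 0.247 -0.2;-0.826 -0.56 0.067 0 0 0.247 -0.2;-0.826 -0.56 0.067 0 0 0.247 -0.2;-0.826 -0.56 0.067 0 0 0.247 -0.2;-0.826 -0.56 0.067 0 0 0.247 -0.2;-0.826 -0.56 0.067 0 0 0.247 -0.2;-0.826 -0.56 0.067 0 0 0.247 -0.2;-0.826 -0.56 0.067 0 0 0.247 -0.2")

```text
clock: 2.22
eef_pos: [510.9, -51.8, 219.9]
tool_rot: [-3.141, 0.002, 1.874]
force: [1.0, 0.3, 0.4]
width: 51.3
gripper_force: 0.0
```

Emit:
move_arm(rows="-0.976 -0.205 0.066 0 0 0.248 -0.2;-0.976 -0.205 0.066 0 0 0.248 -0.2;-0.976 -0.205 0.066 0 0 0.248 -0.2;-0.976 -0.205 0.066 0 0 0.248 -0.2;-0.976 -0.205 0.066 0 0 0.248 -0.2;-0.976 -0.205 0.066 0 0 0.248 -0.2;-0.976 -0.205 0.066 0 0 0.248 -0.2;-0.976 -0.205 0.066 0 0 0.248 -0.2;-0.976 -0.205 0.066 0 0 0.248 -0.2")

```text
clock: 2.97
eef_pos: [541.7, -347.8, 199.5]
tool_rot: [-3.141, 0.002, 1.488]
force: [-0.0, 0.5, -0.2]
width: 51.1
gripper_force: 0.0
```

Emit:
move_arm(rows="0 0 0.307 0 0 0 -0.2;0 0 0.307 0 0 0 -0.2;0 0 0.307 0 0 0 -0.2;0 0 0.307 0 0 0 -0.2;0 0 0.307 0 0 0 -0.2;0 0 0.307 0 0 0 1;0 0 0.307 0 0 0 1;0 0 0.307 0 0 0 1;0 0 0.307 0 0 0 1;0 0 0.307 0 0 0 1;0 0 0.307 0 0 0 1;0 0 0.307 0 0 0 1")

```text
clock: 3.97
eef_pos: [540.9, -345.8, 110.5]
tool_rot: [-3.141, 0.0, 1.491]
force: [-4.4, 1.5, 8.8]
width: 17.6
gripper_force: 58.4
```

```bash
python3 -c "
from h import *
s=read_state();print(s['eef_pos'],s['tool_rot'],s['qpos'],s['force'],s['torque'],s['width'],s['gripper_force'])"
```

```text
[ 540.90474458 -345.83665367  110.54628177] [-3.14147714e+00  1.61342857e-04  1.49137355e+00] [ 0.32789447  0.80311144  0.33755043  1.65937808 -0.36042898  0.7411236
  0.75875188] [-4.36841135  1.52308041  8.83363179] [ 0.38936448  1.12834723 -0.0106797 ] 17.560061443138004 58.443512320518494
```

Emit:
move_arm(rows="0 0 -0.01 0 0 -0.07 1;0 0 -0.01 0 0 -0.15 1;0 0 -0.01 0 0 -0.23 1;0 0 -0.01 0 0 -0.31 1;0 0 -0.01 0 0 -0.39 1;0 0 -0.01 0 0 -0.47 1;0 0 -0.01 0 0 -0.55 1;0 0 -0.01 0 0 -0.63 1;0 0 -0.01 0 0 -0.71 1;0 0 -0.01 0 0 -0.79 1;0 0 -0.01 0 0 -0.87 1;0 0 -0.01 0 0 -0.95 1")

```text
clock: 4.97
eef_pos: [542.4, -344.9, 111.0]
tool_rot: [3.141, 0.001, 2.982]
force: [2.5, 0.5, -9.5]
width: 16.5
gripper_force: 60.5
```

Emit:
move_arm(rows="0 0 0 0 0 0 1;0 0 0 0 0 0 1;0 0 0 0 0 0 1")

```text
clock: 5.22
eef_pos: [542.4, -345.1, 111.0]
tool_rot: [3.141, 0.001, 2.974]
force: [3.9, -0.4, -9.5]
width: 17.1
gripper_force: 60.5
```

```bash
python3 -c "
from plan import *
json.dump([541.7,-345.4,111,171],open('cmd.json','w'))
x,y=rk(0,-60+165); print(x,y); plan([(x,y,111,171,1,4)])
s=read_state();print(s['eef_pos'],s['tool_rot'],s['qpos'],s['force'],s['torque'],s['width'],s['gripper_force'])"
```

```text
554.5816978659117 -180.91924809196806
0 | 0.043 0.548 0 0 0 -0 1 x 9
[ 542.36041139 -345.1292815   110.9556307 ] [3.14147640e+00 1.02574709e-03 2.97392356e+00] [ 0.56573508  0.77589783 -0.07147654  1.64971386  0.07542486  0.7177431
  1.86098287] [ 3.89371751 -0.42443431 -9.48530216] [ 0.16149767 -0.79833221 -0.10884433] 17.07224499949582 60.491509437561035
```

Emit:
move_arm(rows="0.004 0.055 0 0 0 0 1;0.009 0.11 0 0 0 0 1;0.013 0.165 0 0 0 0 1;0.017 0.22 0 0 0 0 1;0.021 0.275 0 0 0 0 1;0.026 0.33 0 0 0 0 1;0.03 0.385 0 0 0 0 1;0.035 0.44 0 0 0 0 1;0.039 0.495 0 0 0 0 1;0.043 0.548 0 0 0 0 1;0.043 0.548 0 0 0 0 1;0.043 0.548 0 0 0 0 1")

```text
clock: 6.22
eef_pos: [556.4, -180.0, 111.0]
tool_rot: [3.141, 0.0, 2.978]
force: [3.4, 1.2, -11.7]
width: 17.2
gripper_force: 60.3
```

```bash
python3 -c "
from plan import *
s=read_state();print(s['eef_pos'],s['force'],s['width'])
d=get_image('top'); save(d,'pics/c4.png',200,190,480,330,2.8)
for a in arms(d):
  if 100<a[3]<180 and 25<a[4]<35 and a[2]>-100: print(*a)
"
```

```text
[ 556.41445638 -180.00159227  110.95283062] [  3.40443827   1.24453562 -11.7432553 ] 17.202503870586096
[245. 276.] 449.1 208.4 119.2 31.0 171.2
[308. 278.] 446.8 19.9 145.2 32.0 13.2
[212. 277.] 442.5 307.1 143.8 31.2 165.4
[276. 277.] 447.0 117.1 142.9 29.9 0.4
[277. 212.] 642.5 116.9 118.3 31.5 162.7
[309. 215.] 637.4 22.4 143.9 30.7 4.6
[246. 216.] 630.0 212.2 167.8 30.0 2.2
```

View pics/c4.png

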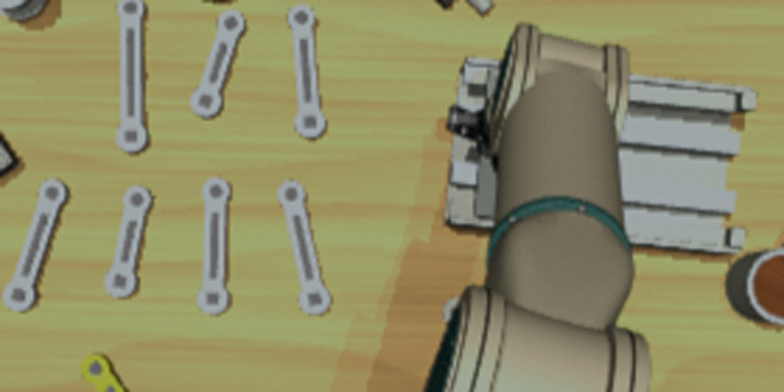

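```bash
cat >> plan.py <<'E'
def pick(x,y,a,z=20,st=2,H=190):
    plan([(x,y,130,a,-0.2,st),(x,y,z,a,-0.2,2),(x,y,z,a,1,5),(x,y,H,a,1,1)])
def put(x,y,a,z,H=190,o=-0.05):
    c=json.load(open("cmd.json"))
    plan([(x,y,H,a,1,2),(x,y,z,a,1,2),(x,y,z,a,o,4),(x,y,H,a,o,0)])
E
python3 - <<'E'
from plan import *
x,y=rk(0,105)
plan([(x,y,111,171,-0.2,3),(x,y,190,171,-0.2,0)])
pick(637.4,22.4,184.6)
x,y=rk(0,-112);put(x,y,175.5,91)
E
```

```text
0 | 0 0 0 0 0 -0 -0.2 x 4
1 | 0 0 -0.263 0 0 -0 -0.2 x 3
0 | -0.166 0.713 0.2 0 0 -0.151 -0.2 x 8
1 | -0 -0 0.366 0 0 -0 -0.2 x 5
2 | -0 -0 0 0 0 -0 1 x 6
3 | -0 -0 -0.566 0 0 -0 1 x 6
0 | 0.222 -0.684 -0 0 0 0.05 1 x 7
0 | 0.167 -0.699 -0 0 0 0.051 1 x 7
1 | -0 -0 0.33 0 0 -0 1 x 5
2 | -0 -0 -0 0 0 -0 -0.05 x 5
3 | -0 -0 -0.33 0 0 -0 -0.05 x 3
```

Emit:
move_arm(rows="0 0 0 0 0 0 -0.2;0 0 0 0 0 0 -0.2;0 0 0 0 0 0 -0.2;0 0 0 0 0 0 -0.2;0 0 -0.263 0 0 0 -0.2;0 0 -0.263 0 0 0 -0.2;0 0 -0.263 0 0 0 -0.2")

```text
clock: 6.85
eef_pos: [560.2, -183.0, 196.8]
tool_rot: [-3.14, 0.012, 2.976]
force: [1.5, -1.1, -0.5]
width: 51.2
gripper_force: 0.0
```

Emit:
move_arm(rows="-0.166 0.713 0.2 0 0 -0.151 -0.2;-0.166 0.713 0.2 0 0 -0.151 -0.2;-0.166 0.713 0.2 0 0 -0.151 -0.2;-0.166 0.713 0.2 0 0 -0.151 -0.2;-0.166 0.713 0.2 0 0 -0.151 -0.2;-0.166 0.713 0.2 0 0 -0.151 -0.2;-0.166 0.713 0.2 0 0 -0.151 -0.2;-0.166 0.713 0.2 0 0 -0.151 -0.2;-0.166 0.713 0.2 0 0 -0.151 -0.2")

```text
clock: 7.6
eef_pos: [640.1, 19.8, 130.1]
tool_rot: [-3.14, -0.0, -3.071]
force: [-0.2, -0.9, 0.2]
width: 51.2
gripper_force: 0.0
```

Emit:
move_arm(rows="0 0 0.366 0 0 0 -0.2;0 0 0.366 0 0 0 -0.2;0 0 0.366 0 0 0 -0.2;0 0 0.366 0 0 0 -0.2;0 0 0.366 0 0 0 -0.2;0 0 0.366 0 0 0 1;0 0 0.366 0 0 0 1;0 0 0.366 0 0 0 1;0 0 0.366 0 0 0 1;0 0 0.366 0 0 0 1;0 0 0.366 0 0 0 1")

```text
clock: 8.52
eef_pos: [642.4, 21.7, 23.1]
tool_rot: [-3.141, 0.005, -3.069]
force: [-1.1, 0.2, 6.9]
width: 20.0
gripper_force: 59.2
```

```bash
python3 -c "
from plan import *
f=lambda s:print(s['clock'],s['eef_pos'].round(1),s['tool_rot'].round(4),s['force'].round(1),s['torque'].round(2),s['width'],s['qd'].round(3))
f(read_state())
for i in range(3): d=get_image('top'); f(read_state())
for a in arms(d):
  if 100<a[3]<180 and 25<a[4]<35 and a[2]>-100: print(*a)
"
```

```text
8.5167 [642.4  21.7  23.1] [-3.1413  0.0051 -3.0693] [-1.1  0.2  6.9] [-0.01  0.23  0.05] 20.045898741006713 [-0.001 -0.001 -0.001  0.001  0.002 -0.002  0.   ]
8.5667 [642.4  21.7  23.1] [-3.1413  0.0051 -3.0693] [-0.5 -0.3  8. ] [-0.02  0.11  0.04] 19.81423264031271 [-0.001  0.     0.001 -0.     0.001 -0.003 -0.001]
8.6167 [642.4  21.7  23.1] [-3.1413  0.005  -3.0693] [-1.   0.1  7.4] [-0.01  0.14 -0.  ] 20.077549266515295 [ 0.     0.    -0.001  0.001 -0.001 -0.002  0.001]
8.6667 [642.4  21.7  23.1] [-3.1413  0.0051 -3.0694] [0.5 0.2 7.8] [-0.02  0.16  0.06] 19.9437428260619 [-0.001 -0.001  0.001 -0.002 -0.001 -0.    -0.001]
[245. 276.] 449.1 208.4 119.2 31.0 171.2
[212. 277.] 442.5 307.1 143.8 31.2 165.4
[277. 212.] 642.5 116.9 118.3 31.5 162.7
[246. 216.] 630.0 212.2 167.8 30.0 2.2
```

Emit:
move_arm(rows="0 0 -0.02 0 0 0 -0.2;0 0 -0.02 0 0 0 -0.2;0 0 -0.02 0 0 0 -0.2;0 0 -0.02 0 0 0 -0.2;0 0 -0.02 0 0 0 -0.2;0 0 -0.02 0 0 0 -0.2")

```text
clock: 9.17
eef_pos: [640.0, 21.7, 25.8]
tool_rot: [3.142, -0.001, -3.069]
force: [0.5, -0.2, -0.1]
width: 51.0
gripper_force: 0.0
```

Emit:
move_arm(rows="0 0 0 0 0 0 1;0 0 0 0 0 0 1;0 0 0 0 0 0 1;0 0 0 0 0 0 1;0 0 0 0 0 0 1;0 0 0 0 0 0 1")

```text
clock: 9.67
eef_pos: [640.2, 21.8, 26.1]
tool_rot: [3.142, -0.0, -3.069]
force: [-1.0, -0.5, 2.4]
width: 19.8
gripper_force: 59.1
```

```bash
cat >> plan.py <<'E'
def here():
    s=read_state(); w=math.degrees(s["tool_rot"][2]); w+=360*(w<0)
    json.dump([*s["eef_pos"],w],open("cmd.json","w")); return [round(float(v),1) for v in (*s["eef_pos"],w)]
E
python3 - <<'E'
from plan import *
print(here())
plan([(640.2,21.8,190,184.1,1,1)])
x,y=rk(2.8,-112);put(x,y,175.5,97);print(x,y)
E
```

```text
[640.2, 21.8, 26.1, 184.2]
0 | 0 0 -0.546 0 0 0.001 1 x 6
0 | 0.215 -0.685 -0 0 0 0.048 1 x 7
0 | 0.163 -0.7 -0 0 0 0.047 1 x 7
1 | 0.001 0 0.31 0 0 0 1 x 5
2 | -0 0 -0 0 0 0 -0.05 x 5
3 | -0 0 -0.31 0 0 0 -0.05 x 3
540.4643423272418 -397.4776473116585
```

Emit:
move_arm(rows="0 0 -0.1 0 0 0 1;0 0 -0.2 0 0 0 1;0 0 -0.3 0 0 0 1;0 0 -0.4 0 0 0 1;0 0 -0.5 0 0 0 1;0 0 -0.546 0 0 0 1;0 0 -0.546 0 0 0 1")

```text
clock: 10.25
eef_pos: [642.5, 21.9, 193.4]
tool_rot: [3.142, 0.007, -3.069]
force: [0.6, -0.3, -2.1]
width: 20.2
gripper_force: 59.3
```

Emit:
move_arm(rows="0.215 -0.685 0 0 0 0.048 1;0.215 -0.685 0 0 0 0.048 1;0.215 -0.685 0 0 0 0.048 1;0.215 -0.685 0 0 0 0.048 1;0.215 -0.685 0 0 0 0.048 1;0.215 -0.685 0 0 0 0.048 1;0.215 -0.685 0 0 0 0.048 1")

```text
clock: 10.83
eef_pos: [587.7, -193.9, 187.6]
tool_rot: [-3.139, -0.004, 3.13]
force: [0.9, 1.4, -1.9]
width: 20.0
gripper_force: 59.3
```

Emit:
move_arm(rows="0.163 -0.7 0 0 0 0.047 1;0.163 -0.7 0 0 0 0.047 1;0.163 -0.7 0 0 0 0.047 1;0.163 -0.7 0 0 0 0.047 1;0.163 -0.7 0 0 0 0.047 1;0.163 -0.7 0 0 0 0.047 1;0.163 -0.7 0 0 0 0.047 1;0.163 -0.7 0 0 0 0.047 1;0.163 -0.7 0 0 0 0.047 1")

```text
clock: 11.58
eef_pos: [542.1, -394.8, 188.6]
tool_rot: [3.139, -0.001, 3.068]
force: [0.0, 1.2, -1.9]
width: 20.1
gripper_force: 59.5
```

```bash
python3 - <<'E'
from plan import *
d=get_image('top');d=get_image('scene'); save(d,'pics/c5.png',180,90,400,255,3.6)
print(here(),read_state()["width"]); x,y=rk(2.8,-112)
put(x,y,175.5,97)
E
```

```text
[542.4, -395.0, 189.2, 175.8] 19.56855001721355
0 | 0.006 -0.009 -0.003 0 0 0.003 1 x 3
1 | -0 0 0.31 0 0 0 1 x 5
2 | -0 0 0 0 0 0 -0.05 x 5
3 | -0 0 -0.31 0 0 0 -0.05 x 3
```

View pics/c5.png

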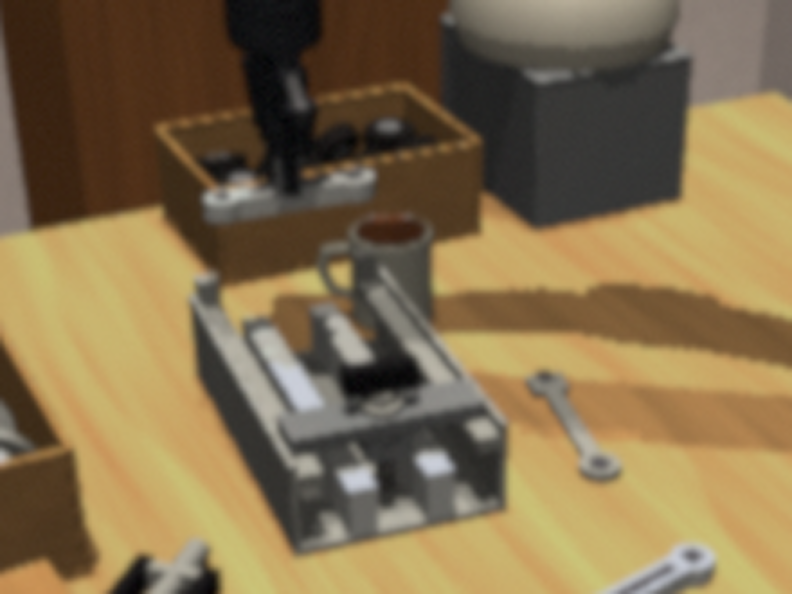

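Emit:
move_arm(rows="0.006 -0.009 0.06 0 0 0.003 1;0.006 -0.009 0.13 0 0 0.003 1;0.006 -0.009 0.2 0 0 0.003 1;0.006 -0.009 0.25 0 0 0.003 1;0.006 -0.009 0.27 0 0 0.003 1;0.006 -0.009 0.29 0 0 0.003 1;0.006 -0.009 0.305 0 0 0.003 1;0.006 -0.009 0.305 0 0 0.003 1;0.006 -0.009 0.305 0 0 0.003 1")

```text
clock: 12.43
eef_pos: [539.7, -400.3, 98.9]
tool_rot: [-3.141, 0.001, 3.06]
force: [-0.6, 0.5, -1.9]
width: 19.5
gripper_force: 59.4
```

Emit:
move_arm(rows="0 0.01 0 0 0 0 1;0 0.01 0 0 0 0 1;0 0.01 0.008 0 0 0 1;0 0.01 0.008 0 0 0 1;0 0.01 0.008 0 0 0 1")

```text
clock: 12.85
eef_pos: [539.8, -397.3, 96.2]
tool_rot: [-3.141, 0.001, 3.06]
force: [1.4, 0.1, -0.3]
width: 19.5
gripper_force: 59.6
```

Emit:
move_arm(rows="0 0 0 0 0 0 -0.05;0 0 0 0 0 0 -0.05;0 0 0 0 0 0 -0.05;0 0 0 0 0 0 -0.05;0 0 -0.05 0 0 0 -0.05;0 0 -0.15 0 0 0 -0.05;0 0 -0.25 0 0 0 -0.05;0 0 -0.31 0 0 0 -0.05;0 0 -0.31 0 0 0 -0.05;0 0 -0.31 0 0 0 -0.05")

```text
clock: 13.68
eef_pos: [540.0, -397.7, 190.2]
tool_rot: [-3.14, 0.002, 3.06]
force: [0.6, -0.0, -0.7]
width: 44.7
gripper_force: 0.0
```

```bash
cat >> plan.py <<'E'
def show():
    d=get_image('top')
    for a in arms(d):
      if 100<a[3]<180 and 25<a[4]<38 and a[2]>-100: print(*a)
    return d
E
python3 - <<'E'
from plan import *
show(); print(here())
plan([(446.8,19.9,130,193.2,-.2,3)])
E
```

```text
[245. 276.] 449.1 208.4 119.2 31.0 171.2
[308. 278.] 446.5 19.9 145.8 32.0 13.2
[212. 277.] 442.5 307.1 143.8 31.2 165.4
[276. 277.] 447.0 117.1 142.9 29.9 0.4
[277. 212.] 642.5 116.9 118.3 31.5 162.7
[246. 216.] 630.0 212.2 167.8 30.0 2.2
[539.2, -397.2, 188.8, 175.3]
0 | 0.21 0.68 0.098 0 0 -0.099 -0.2 x 8
0 | 0.102 0.705 0.098 0 0 -0.1 -0.2 x 8
```

Emit:
move_arm(rows="0.21 0.68 0.098 0 0 -0.099 -0.2;0.21 0.68 0.098 0 0 -0.099 -0.2;0.21 0.68 0.098 0 0 -0.099 -0.2;0.21 0.68 0.098 0 0 -0.099 -0.2;0.21 0.68 0.098 0 0 -0.099 -0.2;0.21 0.68 0.098 0 0 -0.099 -0.2;0.21 0.68 0.098 0 0 -0.099 -0.2")

```text
clock: 14.32
eef_pos: [491.7, -184.5, 158.1]
tool_rot: [3.138, -0.004, -3.061]
force: [0.9, -0.2, -0.0]
width: 50.9
gripper_force: 0.0
```

Emit:
move_arm(rows="0.102 0.705 0.098 0 0 -0.1 -0.2;0.102 0.705 0.098 0 0 -0.1 -0.2;0.102 0.705 0.098 0 0 -0.1 -0.2;0.102 0.705 0.098 0 0 -0.1 -0.2;0.102 0.705 0.098 0 0 -0.1 -0.2;0.102 0.705 0.098 0 0 -0.1 -0.2;0.102 0.705 0.098 0 0 -0.1 -0.2;0.102 0.705 0.098 0 0 -0.1 -0.2;0.102 0.705 0.098 0 0 -0.1 -0.2;0.102 0.705 0.098 0 0 -0.1 -0.2")

```text
clock: 15.15
eef_pos: [447.9, 17.4, 130.1]
tool_rot: [-3.141, 0.0, -2.915]
force: [-0.1, -0.3, 0.8]
width: 51.2
gripper_force: 0.0
```

Emit:
move_arm(rows="0 0 0.1 0 0 0 -0.2;0 0 0.2 0 0 0 -0.2;0 0 0.28 0 0 0 -0.2;0 0 0.33 0 0 0 -0.2;0 0 0.34 0 0 0 -0.2;0 0 0.34 0 0 0 -0.2;0 0 0.34 0 0 0 -0.2")

```text
clock: 15.73
eef_pos: [447.1, 17.9, 27.0]
tool_rot: [3.141, -0.001, -2.914]
force: [-0.4, -0.7, 1.5]
width: 51.6
gripper_force: 0.0
```

```bash
python3 - <<'E'
from plan import *
h=here()
plan([(h[0],h[1],190,h[3],1,1)])
x,y=rk(0,-68);put(x,y,175.5,98);print(x,y)
E
```

```text
0 | -0 -0 -0.543 0 0 -0 1 x 6
0 | -0.013 -0.638 -0 0 0 0.098 1 x 6
0 | -0.11 -0.629 -0 0 0 0.097 1 x 6
1 | -0 0 0.306 0 0 0 1 x 5
2 | -0 0 0 0 0 0 -0.05 x 5
3 | -0 0 -0.306 0 0 0 -0.05 x 3
541.1013766201714 -353.39324885472547
```

Emit:
move_arm(rows="0 0 0 0 0 0 1;0 0 0 0 0 0 1;0 0 0 0 0 0 1;0 0 0 0 0 0 1;0 0 0 0 0 0 1;0 0 -0.1 0 0 0 1;0 0 -0.2 0 0 0 1;0 0 -0.3 0 0 0 1;0 0 -0.4 0 0 0 1;0 0 -0.5 0 0 0 1;0 0 -0.543 0 0 0 1;0 0 -0.543 0 0 0 1")

```text
clock: 16.73
eef_pos: [448.9, 20.0, 193.7]
tool_rot: [-3.14, 0.006, -2.911]
force: [0.1, -0.5, -2.0]
width: 19.3
gripper_force: 59.2
```

Emit:
move_arm(rows="-0.013 -0.638 0 0 0 0.098 1;-0.013 -0.638 0 0 0 0.098 1;-0.013 -0.638 0 0 0 0.098 1;-0.013 -0.638 0 0 0 0.098 1;-0.013 -0.638 0 0 0 0.098 1;-0.013 -0.638 0 0 0 0.098 1;-0.013 -0.638 0 0 0 0.098 1")

```text
clock: 17.32
eef_pos: [493.7, -167.0, 189.2]
tool_rot: [3.141, -0.003, -3.068]
force: [-0.3, 1.5, -1.4]
width: 19.0
gripper_force: 59.3
```

Emit:
move_arm(rows="-0.11 -0.629 0 0 0 0.097 1;-0.11 -0.629 0 0 0 0.097 1;-0.11 -0.629 0 0 0 0.097 1;-0.11 -0.629 0 0 0 0.097 1;-0.11 -0.629 0 0 0 0.097 1;-0.11 -0.629 0 0 0 0.097 1;-0.11 -0.629 0 0 0 0.097 1;-0.11 -0.629 0 0 0 0.097 1;-0.11 -0.629 0 0 0 0.097 1")

```text
clock: 18.07
eef_pos: [542.5, -348.0, 190.6]
tool_rot: [3.14, -0.001, 3.07]
force: [0.1, -0.1, -2.4]
width: 18.8
gripper_force: 59.4
```

Emit:
move_arm(rows="0 0 0.06 0 0 0 1;0 0 0.13 0 0 0 1;0 0 0.2 0 0 0 1;0 0 0.24 0 0 0 1;0 0 0.26 0 0 0 1;0 0 0.26 0 0 0 1;0 0 0.26 0 0 0 1")

```text
clock: 18.65
eef_pos: [542.9, -350.7, 113.6]
tool_rot: [-3.142, 0.001, 3.067]
force: [-0.8, -0.4, -2.1]
width: 18.8
gripper_force: 59.4
```

Emit:
move_arm(rows="0.005 -0.009 0 0 0 0.003 1;0.005 -0.009 0.02 0 0 0.003 1;0.005 -0.009 0.04 0 0 0.003 1;0.005 -0.009 0.055 0 0 0.003 1;0.005 -0.009 0.055 0 0 0.003 1;0.005 -0.009 0.055 0 0 0.003 1")

```text
clock: 19.15
eef_pos: [540.7, -354.3, 98.8]
tool_rot: [-3.14, 0.001, 3.061]
force: [-4.0, 1.0, 15.6]
width: 19.3
gripper_force: 61.7
```

Emit:
move_arm(rows="0 0 0 0 0 0 -0.05;0 0 0 0 0 0 -0.05;0 0 0 0 0 0 -0.05;0 0 0 0 0 0 -0.05;0 0 -0.05 0 0 0 -0.05;0 0 -0.15 0 0 0 -0.05;0 0 -0.25 0 0 0 -0.05;0 0 -0.31 0 0 0 -0.05;0 0 -0.31 0 0 0 -0.05;0 0 -0.31 0 0 0 -0.05")

```text
clock: 19.98
eef_pos: [541.0, -354.0, 190.3]
tool_rot: [-3.141, 0.002, 3.062]
force: [0.5, 0.3, -0.0]
width: 44.9
gripper_force: 0.0
```

```bash
python3 - <<'E'
from plan import *
show(); print(here())
plan([(447,117.1,130,180.4,-.2,3)])
E
```

```text
[245. 276.] 449.1 208.4 119.2 31.0 171.2
[212. 277.] 442.5 307.1 143.8 31.2 165.4
[276. 277.] 447.0 117.1 142.9 29.9 0.4
[277. 212.] 643.2 119.3 118.7 32.4 165.5
[246. 216.] 630.0 212.2 167.8 30.0 2.2
[540.1, -353.7, 188.9, 175.4]
0 | 0.217 0.77 0.098 0 0 -0.028 -0.2 x 8
0 | 0.184 0.778 0.098 0 0 -0.027 -0.2 x 8
```

Emit:
move_arm(rows="0.217 0.77 0.098 0 0 -0.028 -0.2;0.217 0.77 0.098 0 0 -0.028 -0.2;0.217 0.77 0.098 0 0 -0.028 -0.2;0.217 0.77 0.098 0 0 -0.028 -0.2;0.217 0.77 0.098 0 0 -0.028 -0.2;0.217 0.77 0.098 0 0 -0.028 -0.2;0.217 0.77 0.098 0 0 -0.028 -0.2;0.217 0.77 0.098 0 0 -0.028 -0.2")

```text
clock: 20.7
eef_pos: [492.8, -115.9, 158.9]
tool_rot: [3.141, -0.003, 3.111]
force: [0.4, -0.8, -0.3]
width: 51.0
gripper_force: 0.0
```

Emit:
move_arm(rows="0.184 0.778 0.098 0 0 -0.027 -0.2;0.184 0.778 0.098 0 0 -0.027 -0.2;0.184 0.778 0.098 0 0 -0.027 -0.2;0.184 0.778 0.098 0 0 -0.027 -0.2;0.184 0.778 0.098 0 0 -0.027 -0.2;0.184 0.778 0.098 0 0 -0.027 -0.2;0.184 0.778 0.098 0 0 -0.027 -0.2;0.184 0.778 0.098 0 0 -0.027 -0.2;0.184 0.778 0.098 0 0 -0.027 -0.2;0.184 0.778 0.098 0 0 -0.027 -0.2")

```text
clock: 21.53
eef_pos: [447.8, 114.5, 130.3]
tool_rot: [-3.14, -0.001, -3.139]
force: [0.1, -1.1, -0.5]
width: 51.2
gripper_force: 0.0
```

Emit:
move_arm(rows="0 0 0.1 0 0 0 -0.2;0 0 0.2 0 0 0 -0.2;0 0 0.28 0 0 0 -0.2;0 0 0.33 0 0 0 -0.2;0 0 0.345 0 0 0 -0.2;0 0 0.345 0 0 0 -0.2;0 0 0.345 0 0 0 -0.2")

```text
clock: 22.12
eef_pos: [447.8, 116.0, 27.5]
tool_rot: [-3.141, 0.0, -3.137]
force: [-0.0, -0.0, 1.5]
width: 51.1
gripper_force: 0.0
```

```bash
python3 - <<'E'
from plan import *
h=here();print(h)
plan([(h[0],h[1],190,h[3],1,1)])
x,y=rk(0,-24);x+=h[0]-447;print(x,y);put(x,y,175.5,98)
E
```

```text
[447.8, 116.0, 27.5, 180.3]
0 | 0 -0 -0.542 0 0 -0 1 x 6
545.3298976306487 -309.5270290075502
0 | -0.159 -0.71 0 0 0 0.026 1 x 7
0 | -0.188 -0.703 0 0 0 0.027 1 x 7
1 | -0 0 0.307 0 0 -0 1 x 5
2 | -0 0 0 0 0 -0 -0.05 x 5
3 | -0 0 -0.307 0 0 -0 -0.05 x 3
```

Emit:
move_arm(rows="0 0 0 0 0 0 1;0 0 0 0 0 0 1;0 0 0 0 0 0 1;0 0 0 0 0 0 1;0 0 0 0 0 0 1;0 0 -0.1 0 0 0 1;0 0 -0.2 0 0 0 1;0 0 -0.3 0 0 0 1;0 0 -0.4 0 0 0 1;0 0 -0.5 0 0 0 1;0 0 -0.543 0 0 0 1;0 0 -0.543 0 0 0 1")

```text
clock: 23.12
eef_pos: [449.1, 117.3, 193.3]
tool_rot: [3.14, 0.007, -3.136]
force: [-0.0, 0.7, -2.1]
width: 19.4
gripper_force: 59.4
```

Emit:
move_arm(rows="-0.159 -0.71 0 0 0 0.026 1;-0.159 -0.71 0 0 0 0.026 1;-0.159 -0.71 0 0 0 0.026 1;-0.159 -0.71 0 0 0 0.026 1;-0.159 -0.71 0 0 0 0.026 1;-0.159 -0.71 0 0 0 0.026 1;-0.159 -0.71 0 0 0 0.026 1")

```text
clock: 23.7
eef_pos: [495.7, -100.8, 188.5]
tool_rot: [-3.14, -0.002, 3.099]
force: [0.5, 0.7, -1.7]
width: 19.1
gripper_force: 59.5
```

Emit:
move_arm(rows="-0.188 -0.703 0 0 0 0.027 1;-0.188 -0.703 0 0 0 0.027 1;-0.188 -0.703 0 0 0 0.027 1;-0.188 -0.703 0 0 0 0.027 1;-0.188 -0.703 0 0 0 0.027 1;-0.188 -0.703 0 0 0 0.027 1;-0.188 -0.703 0 0 0 0.027 1;-0.188 -0.703 0 0 0 0.027 1;-0.188 -0.703 0 0 0 0.027 1;-0.188 -0.703 0 0 0 0.027 1")

```text
clock: 24.53
eef_pos: [545.7, -305.6, 189.9]
tool_rot: [3.14, -0.001, 3.069]
force: [0.3, 0.7, -1.9]
width: 19.3
gripper_force: 59.6
```

Emit:
move_arm(rows="0 0 0.06 0 0 0 1;0 0 0.13 0 0 0 1;0 0 0.2 0 0 0 1;0 0 0.24 0 0 0 1;0 0 0.26 0 0 0 1;0 0 0.26 0 0 0 1;0 0 0.26 0 0 0 1;0 0 0.26 0 0 0 1")

```text
clock: 25.2
eef_pos: [546.5, -308.5, 113.3]
tool_rot: [-3.141, 0.002, 3.065]
force: [0.1, -0.1, -2.4]
width: 19.1
gripper_force: 59.6
```

Emit:
move_arm(rows="0.004 -0.004 0 0 0 0.001 1;0.004 -0.004 0.02 0 0 0.001 1;0.004 -0.004 0.04 0 0 0.001 1;0.004 -0.004 0.05 0 0 0.001 1;0.004 -0.004 0.05 0 0 0.001 1;0.004 -0.004 0.05 0 0 0.001 1")

```text
clock: 25.7
eef_pos: [544.2, -309.9, 98.5]
tool_rot: [-3.14, 0.0, 3.063]
force: [-2.8, 1.2, 10.6]
width: 19.3
gripper_force: 61.2
```

Emit:
move_arm(rows="0 0 0 0 0 0 -0.05;0 0 0 0 0 0 -0.05;0 0 0 0 0 0 -0.05;0 0 0 0 0 0 -0.05;0 0 -0.05 0 0 0 -0.05;0 0 -0.15 0 0 0 -0.05;0 0 -0.25 0 0 0 -0.05;0 0 -0.31 0 0 0 -0.05;0 0 -0.31 0 0 0 -0.05;0 0 -0.31 0 0 0 -0.05")

```text
clock: 26.53
eef_pos: [544.7, -309.8, 190.9]
tool_rot: [-3.141, 0.002, 3.063]
force: [-0.8, 0.3, 0.4]
width: 44.7
gripper_force: 0.0
```

```bash
python3 - <<'E'
from plan import *
show(); print(here())
plan([(442.5,307.1,130,165.4,-.2,3)])
E
```

```text
[245. 276.] 449.1 208.4 119.2 31.0 171.2
[212. 277.] 442.5 307.1 143.8 31.2 165.4
[277. 212.] 643.2 119.3 118.7 32.4 165.5
[246. 216.] 630.0 212.2 167.8 30.0 2.2
[543.8, -309.6, 189.6, 175.5]
0 | 0.166 0.674 0.066 0 0 0.037 -0.2 x 7
0 | 0.205 0.664 0.066 0 0 0.038 -0.2 x 7
0 | 0.244 0.65 0.067 0 0 0.037 -0.2 x 7
```

Emit:
move_arm(rows="0.166 0.674 0.066 0 0 0.037 -0.2;0.166 0.674 0.066 0 0 0.037 -0.2;0.166 0.674 0.066 0 0 0.037 -0.2;0.166 0.674 0.066 0 0 0.037 -0.2;0.166 0.674 0.066 0 0 0.037 -0.2;0.166 0.674 0.066 0 0 0.037 -0.2;0.166 0.674 0.066 0 0 0.037 -0.2")

```text
clock: 27.17
eef_pos: [509.1, -100.9, 169.1]
tool_rot: [3.141, -0.003, 3.012]
force: [-0.1, -1.5, 0.0]
width: 51.1
gripper_force: 0.0
```

Emit:
move_arm(rows="0.205 0.664 0.066 0 0 0.038 -0.2;0.205 0.664 0.066 0 0 0.038 -0.2;0.205 0.664 0.066 0 0 0.038 -0.2;0.205 0.664 0.066 0 0 0.038 -0.2;0.205 0.664 0.066 0 0 0.038 -0.2;0.205 0.664 0.066 0 0 0.038 -0.2;0.205 0.664 0.066 0 0 0.038 -0.2")

```text
clock: 27.75
eef_pos: [476.2, 103.4, 149.7]
tool_rot: [3.142, -0.001, 2.95]
force: [0.1, -0.7, 0.2]
width: 50.9
gripper_force: 0.0
```

Emit:
move_arm(rows="0.244 0.65 0.067 0 0 0.037 -0.2;0.244 0.65 0.067 0 0 0.037 -0.2;0.244 0.65 0.067 0 0 0.037 -0.2;0.244 0.65 0.067 0 0 0.037 -0.2;0.244 0.65 0.067 0 0 0.037 -0.2;0.244 0.65 0.067 0 0 0.037 -0.2;0.244 0.65 0.067 0 0 0.037 -0.2;0.244 0.65 0.067 0 0 0.037 -0.2;0.244 0.65 0.067 0 0 0.037 -0.2")

```text
clock: 28.5
eef_pos: [444.2, 303.7, 129.8]
tool_rot: [-3.139, 0.0, 2.883]
force: [0.8, -0.0, 0.6]
width: 51.2
gripper_force: 0.0
```

Emit:
move_arm(rows="0 0 0.1 0 0 0 -0.2;0 0 0.2 0 0 0 -0.2;0 0 0.28 0 0 0 -0.2;0 0 0.33 0 0 0 -0.2;0 0 0.345 0 0 0 -0.2;0 0 0.345 0 0 0 -0.2;0 0 0.345 0 0 0 -0.2")

```text
clock: 29.08
eef_pos: [443.7, 306.2, 27.4]
tool_rot: [3.142, 0.001, 2.885]
force: [-0.8, 0.2, -0.7]
width: 51.3
gripper_force: 0.0
```

```bash
python3 - <<'E'
from plan import *
h=here();print(h)
plan([(h[0],h[1],190,h[3],1,1)])
x,y=rk(0,20);x+=h[0]-442.5;print(x,y);put(x,y,175.5,98)
E
```

```text
[443.7, 306.2, 27.4, 165.3]
0 | 0 0 -0.542 0 0 0 1 x 6
549.158418641126 -265.66080916037487
0 | -0.412 -0.877 0 0 0 -0.057 1 x 9
0 | -0.331 -0.911 0 0 0 -0.056 1 x 9
1 | 0 0 0.307 0 0 -0 1 x 5
2 | 0 0 -0 0 0 -0 -0.05 x 5
3 | 0 0 -0.307 0 0 -0 -0.05 x 3
```

Emit:
move_arm(rows="0 0 0 0 0 0 1;0 0 0 0 0 0 1;0 0 0 0 0 0 1;0 0 0 0 0 0 1;0 0 0 0 0 0 1;0 0 -0.1 0 0 0 1;0 0 -0.2 0 0 0 1;0 0 -0.3 0 0 0 1;0 0 -0.4 0 0 0 1;0 0 -0.5 0 0 0 1;0 0 -0.543 0 0 0 1;0 0 -0.543 0 0 0 1")

```text
clock: 30.08
eef_pos: [444.5, 308.5, 193.7]
tool_rot: [3.136, 0.005, 2.887]
force: [0.2, 0.5, -1.4]
width: 19.5
gripper_force: 59.3
```

Emit:
move_arm(rows="-0.412 -0.877 0 0 0 -0.057 1;-0.412 -0.877 0 0 0 -0.057 1;-0.412 -0.877 0 0 0 -0.057 1;-0.412 -0.877 0 0 0 -0.057 1;-0.412 -0.877 0 0 0 -0.057 1;-0.412 -0.877 0 0 0 -0.057 1;-0.412 -0.877 0 0 0 -0.057 1;-0.412 -0.877 0 0 0 -0.057 1;-0.412 -0.877 0 0 0 -0.057 1")

```text
clock: 30.83
eef_pos: [495.6, 17.7, 188.6]
tool_rot: [-3.14, -0.002, 2.97]
force: [-0.1, 1.3, -1.4]
width: 19.3
gripper_force: 59.3
```

Emit:
move_arm(rows="-0.331 -0.911 0 0 0 -0.056 1;-0.331 -0.911 0 0 0 -0.056 1;-0.331 -0.911 0 0 0 -0.056 1;-0.331 -0.911 0 0 0 -0.056 1;-0.331 -0.911 0 0 0 -0.056 1;-0.331 -0.911 0 0 0 -0.056 1;-0.331 -0.911 0 0 0 -0.056 1;-0.331 -0.911 0 0 0 -0.056 1;-0.331 -0.911 0 0 0 -0.056 1;-0.331 -0.911 0 0 0 -0.056 1;-0.331 -0.911 0 0 0 -0.056 1")

```text
clock: 31.75
eef_pos: [549.6, -261.3, 189.5]
tool_rot: [3.14, -0.001, 3.069]
force: [0.5, -0.2, -1.7]
width: 19.4
gripper_force: 59.4
```

Emit:
move_arm(rows="0 0 0.06 0 0 0 1;0 0 0.13 0 0 0 1;0 0 0.2 0 0 0 1;0 0 0.24 0 0 0 1;0 0 0.26 0 0 0 1;0 0 0.26 0 0 0 1;0 0 0.26 0 0 0 1;0 0 0.26 0 0 0 1")

```text
clock: 32.42
eef_pos: [550.4, -264.4, 113.0]
tool_rot: [-3.141, 0.002, 3.065]
force: [0.7, 0.0, -0.7]
width: 19.6
gripper_force: 59.4
```

Place, then look at the rack and fetch the short arm at (643,119).

Emit:
move_arm(rows="0.004 -0.004 0 0 0 0.001 1;0.004 -0.004 0.02 0 0 0.001 1;0.004 -0.004 0.04 0 0 0.001 1;0.004 -0.004 0.05 0 0 0.001 1;0.004 -0.004 0.05 0 0 0.001 1;0.004 -0.004 0.05 0 0 0.001 1")

```text
clock: 32.92
eef_pos: [548.1, -266.0, 98.3]
tool_rot: [-3.14, 0.0, 3.063]
force: [-3.3, 0.5, 12.6]
width: 19.0
gripper_force: 61.2
```

Emit:
move_arm(rows="0 0 0 0 0 0 -0.05;0 0 0 0 0 0 -0.05;0 0 0 0 0 0 -0.05;0 0 0 0 0 0 -0.05;0 0 -0.05 0 0 0 -0.05;0 0 -0.15 0 0 0 -0.05;0 0 -0.25 0 0 0 -0.05;0 0 -0.31 0 0 0 -0.05;0 0 -0.31 0 0 0 -0.05;0 0 -0.31 0 0 0 -0.05")

```text
clock: 33.75
eef_pos: [548.5, -265.8, 190.5]
tool_rot: [-3.141, 0.002, 3.063]
force: [0.3, -0.1, -0.8]
width: 45.0
gripper_force: 0.0
```

```bash
python3 - <<'E'
from plan import *
show(); h=here(); print(h)
d=get_image('scene'); save(d,'pics/c6.png',180,120,400,260,3.6)
x,y=rk(0,105)
plan([(x,y,190,171,-.2,3),(x,y,114,171,-.2,3)])
E
```

```text
[245. 276.] 449.1 208.4 119.2 31.0 171.2
[277. 212.] 642.5 116.9 118.3 31.5 162.7
[246. 216.] 630.0 212.2 167.8 30.0 2.2
[547.6, -265.6, 189.3, 175.5]
0 | -0.001 0.283 -0.002 0 0 0.05 -0.2 x 6
1 | 0 0 0.253 0 0 0 -0.2 x 5
```

View pics/c6.png

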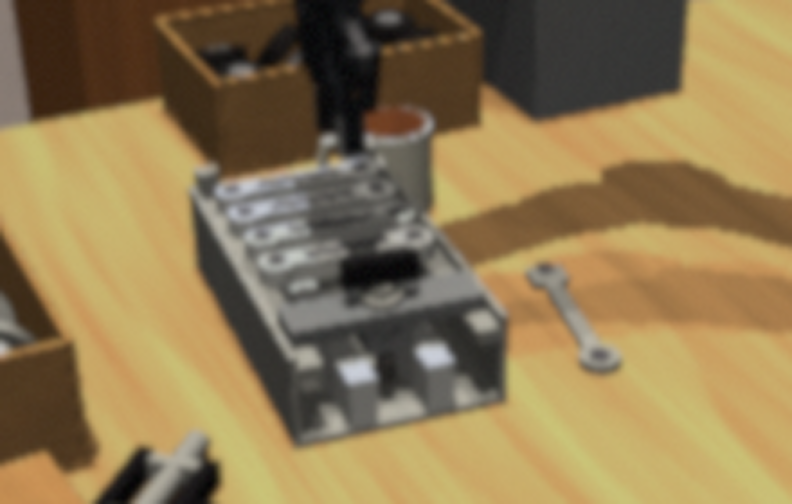

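Emit:
move_arm(rows="-0.001 0.283 -0.002 0 0 0.05 -0.2;-0.001 0.283 -0.002 0 0 0.05 -0.2;-0.001 0.283 -0.002 0 0 0.05 -0.2;-0.001 0.283 -0.002 0 0 0.05 -0.2;-0.001 0.283 -0.002 0 0 0.05 -0.2;-0.001 0.283 -0.002 0 0 0.05 -0.2")

```text
clock: 34.35
eef_pos: [554.3, -182.3, 189.3]
tool_rot: [-3.141, -0.002, 2.983]
force: [-0.5, 0.1, -0.8]
width: 51.2
gripper_force: 0.0
```

Emit:
move_arm(rows="0 0 0.1 0 0 0 -0.2;0 0 0.2 0 0 0 -0.2;0 0 0.25 0 0 0 -0.2;0 0 0.25 0 0 0 -0.2;0 0 0.25 0 0 0 -0.2;0 0 0.25 0 0 0 1;0 0 0.25 0 0 0 1;0 0 0.25 0 0 0 1;0 0 0.25 0 0 0 1;0 0 0.25 0 0 0 1;0 0 0.25 0 0 0 1")

```text
clock: 35.27
eef_pos: [555.8, -181.3, 116.8]
tool_rot: [-3.141, 0.002, 2.985]
force: [-0.9, -0.7, 5.9]
width: 12.6
gripper_force: 60.5
```

```bash
python3 - <<'E'
from plan import *
h=here(); s=read_state();print(h,s["force"],s["width"])
x,y=rk(0,105-46)
plan([(x,y,h[2],h[3],1,3)])
E
```

```text
[555.8, -181.3, 116.8, 171.0] [-0.93429684 -0.66152258  5.85781728] 12.606483985236583
0 | -0.008 -0.152 -0 0 0 0 1 x 5
```

Emit:
move_arm(rows="-0.001 -0.025 0 0 0 0 1;-0.003 -0.05 0 0 0 0 1;-0.004 -0.075 0 0 0 0 1;-0.005 -0.1 0 0 0 0 1;-0.007 -0.125 0 0 0 0 1;-0.008 -0.152 0 0 0 0 1;-0.008 -0.152 0 0 0 0 1;-0.008 -0.152 0 0 0 0 1")

```text
clock: 35.93
eef_pos: [551.8, -227.9, 116.8]
tool_rot: [-3.14, 0.004, 2.984]
force: [0.6, -1.3, 4.2]
width: 13.0
gripper_force: 60.4
```

Emit:
move_arm(rows="0 0 0 0 0 0.07 1;0 0 0 0 0 0.15 1;0 0 0 0 0 0.23 1;0 0 0 0 0 0.31 1;0 0 0 0 0 0.39 1;0 0 0 0 0 0.47 1;0 0 0 0 0 0.55 1;0 0 0 0 0 0.63 1;0 0 0 0 0 0.71 1;0 0 0 0 0 0.79 1;0 0 0 0 0 0.87 1;0 0 0 0 0 0.94 1")

```text
clock: 36.93
eef_pos: [551.2, -223.7, 116.8]
tool_rot: [3.14, -0.003, 1.505]
force: [-0.3, 5.1, 8.9]
width: 13.0
gripper_force: 61.1
```

Emit:
move_arm(rows="0 0 0 0 0 0.01 1;0 0 0 0 0 0.01 1;0 0 0 0 0 0.01 1")

```text
clock: 37.18
eef_pos: [551.2, -223.8, 116.8]
tool_rot: [3.141, -0.003, 1.494]
force: [-0.8, 4.9, 10.3]
width: 12.9
gripper_force: 61.0
```

Emit:
move_arm(rows="0 0 0 0 0 0 -0.2;0 0 0 0 0 0 -0.2;0 0 0 0 0 0 -0.2;0 0 0 0 0 0 -0.2;0 0 -0.06 0 0 0 -0.2;0 0 -0.15 0 0 0 -0.2;0 0 -0.24 0 0 0 -0.2;0 0 -0.24 0 0 0 -0.2;0 0 -0.24 0 0 0 -0.2;0 0 -0.24 0 0 0 -0.2")

```text
clock: 38.02
eef_pos: [549.7, -226.5, 186.9]
tool_rot: [-3.141, -0.0, 1.492]
force: [-0.9, -0.0, -0.1]
width: 51.1
gripper_force: 0.0
```

```bash
python3 - <<'E'
from plan import *
h=here(); print(h)
plan([(642.5,116.9,130,162.7,-.2,3)])
E
```

```text
[549.7, -226.5, 186.9, 85.5]
0 | 0.583 0.109 0.095 0 0 -0.429 -0.2 x 8
0 | 0.387 0.449 0.095 0 0 -0.429 -0.2 x 8
```

Emit:
move_arm(rows="0.583 0.109 0.095 0 0 -0.429 -0.2;0.583 0.109 0.095 0 0 -0.429 -0.2;0.583 0.109 0.095 0 0 -0.429 -0.2;0.583 0.109 0.095 0 0 -0.429 -0.2;0.583 0.109 0.095 0 0 -0.429 -0.2;0.583 0.109 0.095 0 0 -0.429 -0.2;0.583 0.109 0.095 0 0 -0.429 -0.2")

```text
clock: 38.6
eef_pos: [595.6, -52.7, 157.0]
tool_rot: [-3.14, -0.003, 2.171]
force: [-0.4, -0.6, -0.2]
width: 51.5
gripper_force: 0.0
```

Emit:
move_arm(rows="0.387 0.449 0.095 0 0 -0.429 -0.2;0.387 0.449 0.095 0 0 -0.429 -0.2;0.387 0.449 0.095 0 0 -0.429 -0.2;0.387 0.449 0.095 0 0 -0.429 -0.2;0.387 0.449 0.095 0 0 -0.429 -0.2;0.387 0.449 0.095 0 0 -0.429 -0.2;0.387 0.449 0.095 0 0 -0.429 -0.2;0.387 0.449 0.095 0 0 -0.429 -0.2;0.387 0.449 0.095 0 0 -0.429 -0.2;0.387 0.449 0.095 0 0 -0.429 -0.2")

```text
clock: 39.43
eef_pos: [642.9, 115.2, 130.3]
tool_rot: [-3.14, 0.0, 2.836]
force: [-0.4, 0.7, -0.1]
width: 51.4
gripper_force: 0.0
```

```bash
python3 - <<'E'
from plan import *
d=get_image('top'); save(d,'pics/c7.png',345,200,490,300,5.5)
print(here())
plan([(642.5,116.9,27,162.7,-.2,3)])
E
```

```text
[643.0, 115.6, 130.4, 162.6]
0 | 0.003 0.004 0.345 0 0 -0.002 -0.2 x 6
```

View pics/c7.png

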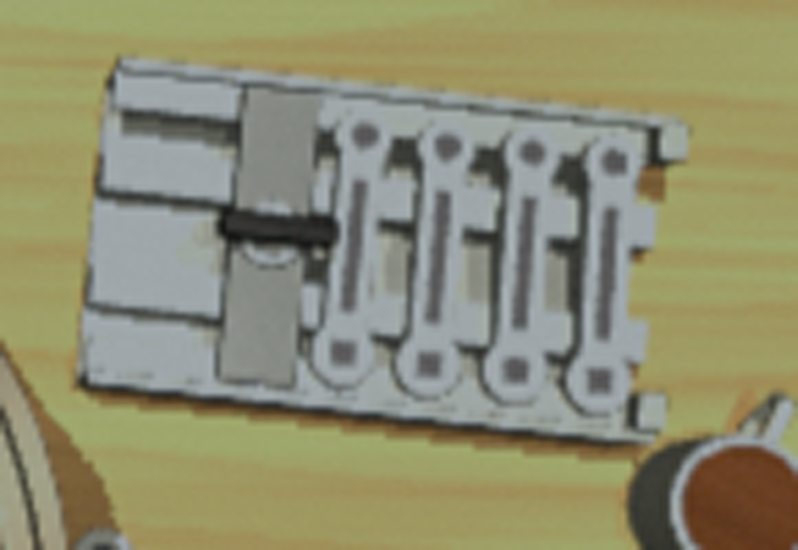

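Emit:
move_arm(rows="0 0.003 0.1 0 0 0 -0.2;0 0.003 0.2 0 0 0 -0.2;0 0.003 0.28 0 0 0 -0.2;0 0.003 0.33 0 0 0 -0.2;0 0.003 0.345 0 0 0 -0.2;0 0.003 0.345 0 0 0 -0.2;0 0.003 0.345 0 0 0 -0.2;0 0.003 0.345 0 0 0 1;0 0.003 0.345 0 0 0 1;0 0.003 0.345 0 0 0 1;0 0.003 0.345 0 0 0 1;0 0.003 0.345 0 0 0 1")

```text
clock: 40.48
eef_pos: [644.2, 118.1, 28.7]
tool_rot: [3.141, 0.002, 2.84]
force: [-0.5, -0.0, 5.7]
width: 19.3
gripper_force: 58.5
```

```bash
cat >> plan.py <<'E'
def tr(v,u=0):
    t=math.radians(127); return 516.4+math.cos(t)*u+math.sin(t)*v, 444.4+math.sin(t)*u-math.cos(t)*v
E
python3 - <<'E'
from plan import *
h=here();print(h)
x,y=tr(28);print(x,y)
plan([(h[0],h[1],150,h[3],1,1),(x,y,150,127,1,3),(x,y,40,127,1,2),(x,y,150,127,1,2),(449.1,208.4,130,171.2,-.2,3)])
E
```

```text
[644.2, 118.1, 28.7, 162.7]
538.7617942813242 461.25082064825733
0 | 0 -0 -0.404 0 0 0 1 x 5
1 | 0.338 0.494 -0 0 0 0.198 1 x 7
1 | 0.472 0.367 -0 0 0 0.199 1 x 7
2 | 0 -0 0.366 0 0 -0 1 x 5
3 | 0 -0 -0.366 0 0 -0 1 x 5
4 | -0.493 -0.746 0.066 0 0 -0.491 -0.2 x 10
```

Emit:
move_arm(rows="0 0 -0.1 0 0 0 1;0 0 -0.2 0 0 0 1;0 0 -0.3 0 0 0 1;0 0 -0.404 0 0 0 1;0 0 -0.404 0 0 0 1")

```text
clock: 40.9
eef_pos: [647.2, 119.4, 155.4]
tool_rot: [3.135, 0.01, 2.84]
force: [1.0, 0.4, -0.9]
width: 19.3
gripper_force: 59.1
```

Emit:
move_arm(rows="0.338 0.494 0 0 0 0.198 1;0.338 0.494 0 0 0 0.198 1;0.338 0.494 0 0 0 0.198 1;0.338 0.494 0 0 0 0.198 1;0.338 0.494 0 0 0 0.198 1;0.338 0.494 0 0 0 0.198 1;0.338 0.494 0 0 0 0.198 1")

```text
clock: 41.48
eef_pos: [589.6, 290.9, 148.1]
tool_rot: [-3.141, -0.0, 2.532]
force: [-0.2, -1.1, -2.3]
width: 18.7
gripper_force: 59.1
```

Emit:
move_arm(rows="0.472 0.367 0 0 0 0.199 1;0.472 0.367 0 0 0 0.199 1;0.472 0.367 0 0 0 0.199 1;0.472 0.367 0 0 0 0.199 1;0.472 0.367 0 0 0 0.199 1;0.472 0.367 0 0 0 0.199 1;0.472 0.367 0 0 0 0.199 1;0.472 0.367 0 0 0 0.199 1;0.472 0.367 0 0 0 0.199 1")

```text
clock: 42.23
eef_pos: [539.9, 457.8, 148.0]
tool_rot: [-3.141, 0.002, 2.213]
force: [0.6, 0.2, -0.9]
width: 19.2
gripper_force: 59.2
```

Emit:
move_arm(rows="0 0 0.1 0 0 0 1;0 0 0.2 0 0 0 1;0 0 0.24 0 0 0 1;0 0 0.26 0 0 0 1;0 0 0.26 0 0 0 1;0 0 0.26 0 0 0 1")

```text
clock: 42.73
eef_pos: [538.8, 461.1, 71.1]
tool_rot: [3.14, -0.0, 2.216]
force: [1.0, 0.8, -1.0]
width: 18.7
gripper_force: 59.2
```

On target; lower to about 40, release narrowly, lift, go on to the next short arm.

Emit:
move_arm(rows="0 0 0.05 0 0 0 1;0 0 0.08 0 0 0 1;0 0 0.1 0 0 0 1;0 0 0.1 0 0 0 1;0 0 0.1 0 0 0 0.3;0 0 0.1 0 0 0 0.3;0 0 0.1 0 0 0 0.3;0 0 0.1 0 0 0 0.3;0 0 0 0 0 0 0.3;0 0 -0.1 0 0 0 0.3;0 0 -0.2 0 0 0 0.3;0 0 -0.26 0 0 0 0.3")

```text
clock: 43.73
eef_pos: [539.1, 462.3, 152.2]
tool_rot: [3.136, -0.001, 2.216]
force: [1.0, 0.3, 0.5]
width: 29.6
gripper_force: 0.0
```

Emit:
move_arm(rows="-0.493 -0.746 0.066 0 0 -0.491 -0.2;-0.493 -0.746 0.066 0 0 -0.491 -0.2;-0.493 -0.746 0.066 0 0 -0.491 -0.2;-0.493 -0.746 0.066 0 0 -0.491 -0.2;-0.493 -0.746 0.066 0 0 -0.491 -0.2;-0.493 -0.746 0.066 0 0 -0.491 -0.2;-0.493 -0.746 0.066 0 0 -0.491 -0.2;-0.493 -0.746 0.066 0 0 -0.491 -0.2;-0.493 -0.746 0.066 0 0 -0.491 -0.2;-0.493 -0.746 0.066 0 0 -0.491 -0.2;-0.493 -0.746 0.066 0 0 -0.491 -0.2")

```text
clock: 44.65
eef_pos: [449.0, 210.1, 128.8]
tool_rot: [3.139, 0.001, 2.989]
force: [0.2, -0.1, 0.7]
width: 51.1
gripper_force: 0.0
```

```bash
python3 - <<'E'
from plan import *
show();h=here();print(h)
plan([(449.1,208.4,27,171.2,-.2,3)])
E
```

```text
[246. 216.] 630.0 212.2 167.8 30.0 2.2
[448.7, 210.0, 128.6, 171.3]
0 | -0.002 -0.005 0.339 0 0 0.001 -0.2 x 6
```

Emit:
move_arm(rows="0 -0.003 0.1 0 0 0 -0.2;0 -0.003 0.2 0 0 0 -0.2;0 -0.003 0.28 0 0 0 -0.2;0 -0.003 0.33 0 0 0 -0.2;0 -0.003 0.338 0 0 0 -0.2;0 -0.003 0.338 0 0 0 -0.2;0 -0.003 0.338 0 0 0 -0.2;0 -0.003 0.338 0 0 0 1;0 -0.003 0.338 0 0 0 1;0 -0.003 0.338 0 0 0 1;0 -0.003 0.338 0 0 0 1;0 -0.003 0.338 0 0 0 1")

```text
clock: 45.7
eef_pos: [448.7, 207.7, 28.2]
tool_rot: [3.14, 0.002, 2.987]
force: [-0.4, -0.2, 6.6]
width: 19.6
gripper_force: 58.5
```

```bash
python3 - <<'E'
from plan import *
h=here();print(h)
x,y=tr(-28);print(x,y)
plan([(h[0],h[1],150,h[3],1,1),(x,y,150,127,1,3),(x,y,150,127,1,2),(630,212.2,130,182.2,-.2,3)])
E
```

```text
[448.7, 207.7, 28.2, 171.2]
494.0382057186758 427.5491793517426
0 | -0 0 -0.406 0 0 -0 1 x 5
1 | -0.037 0.747 0 0 0 0.491 1 x 10
2 | 0 0 0 0 0 -0 1 x 3
3 | -0.846 -0.069 0.067 0 0 -0.614 -0.2 x 11
```

Emit:
move_arm(rows="0 0 -0.1 0 0 0 1;0 0 -0.2 0 0 0 1;0 0 -0.3 0 0 0 1;0 0 -0.406 0 0 0 1;0 0 -0.406 0 0 0 1")

```text
clock: 46.12
eef_pos: [450.8, 209.0, 154.2]
tool_rot: [3.136, 0.008, 2.987]
force: [0.3, 1.3, -0.9]
width: 19.1
gripper_force: 59.4
```

Emit:
move_arm(rows="-0.037 0.747 0 0 0 0.491 1;-0.037 0.747 0 0 0 0.491 1;-0.037 0.747 0 0 0 0.491 1;-0.037 0.747 0 0 0 0.491 1;-0.037 0.747 0 0 0 0.491 1;-0.037 0.747 0 0 0 0.491 1;-0.037 0.747 0 0 0 0.491 1;-0.037 0.747 0 0 0 0.491 1;-0.037 0.747 0 0 0 0.491 1;-0.037 0.747 0 0 0 0.491 1")

```text
clock: 46.95
eef_pos: [493.5, 424.8, 148.4]
tool_rot: [-3.14, 0.001, 2.216]
force: [-0.6, -0.5, -1.8]
width: 18.9
gripper_force: 59.5
```

Emit:
move_arm(rows="0 0 0.1 0 0 0 1;0 0 0.2 0 0 0 1;0 0 0.24 0 0 0 1;0 0 0.26 0 0 0 1;0 0 0.26 0 0 0 1;0 0 0.26 0 0 0 1")

```text
clock: 47.45
eef_pos: [493.9, 427.2, 71.6]
tool_rot: [3.14, -0.0, 2.216]
force: [0.1, 1.3, -1.5]
width: 19.2
gripper_force: 59.5
```

Emit:
move_arm(rows="0 0 0.05 0 0 0 1;0 0 0.08 0 0 0 1;0 0 0.1 0 0 0 1;0 0 0.1 0 0 0 1;0 0 0.1 0 0 0 0.3;0 0 0.1 0 0 0 0.3;0 0 0.1 0 0 0 0.3;0 0 0.1 0 0 0 0.3;0 0 0 0 0 0 0.3;0 0 -0.1 0 0 0 0.3;0 0 -0.2 0 0 0 0.3;0 0 -0.26 0 0 0 0.3")

```text
clock: 48.45
eef_pos: [494.0, 428.2, 152.9]
tool_rot: [3.137, -0.001, 2.217]
force: [0.6, 0.9, 0.0]
width: 29.8
gripper_force: 0.0
```

Emit:
move_arm(rows="-0.846 -0.069 0.067 0 0 -0.614 -0.2;-0.846 -0.069 0.067 0 0 -0.614 -0.2;-0.846 -0.069 0.067 0 0 -0.614 -0.2;-0.846 -0.069 0.067 0 0 -0.614 -0.2;-0.846 -0.069 0.067 0 0 -0.614 -0.2;-0.846 -0.069 0.067 0 0 -0.614 -0.2;-0.846 -0.069 0.067 0 0 -0.614 -0.2;-0.846 -0.069 0.067 0 0 -0.614 -0.2;-0.846 -0.069 0.067 0 0 -0.614 -0.2;-0.846 -0.069 0.067 0 0 -0.614 -0.2;-0.846 -0.069 0.067 0 0 -0.614 -0.2;-0.846 -0.069 0.067 0 0 -0.614 -0.2")

```text
clock: 49.45
eef_pos: [629.0, 213.1, 129.1]
tool_rot: [3.142, 0.0, -3.102]
force: [-0.2, -0.7, -0.9]
width: 51.5
gripper_force: 0.0
```

```bash
python3 - <<'E'
from plan import *
d=show();save(d,'pics/c8.png',110,190,260,300,5);h=here();print(h)
plan([(630,212.2,28,182.2,-.2,3)])
E
```

```text
[629.0, 213.0, 129.0, 182.3]
0 | -0.003 -0.003 0.337 0 0 0.001 -0.2 x 6
```

View pics/c8.png

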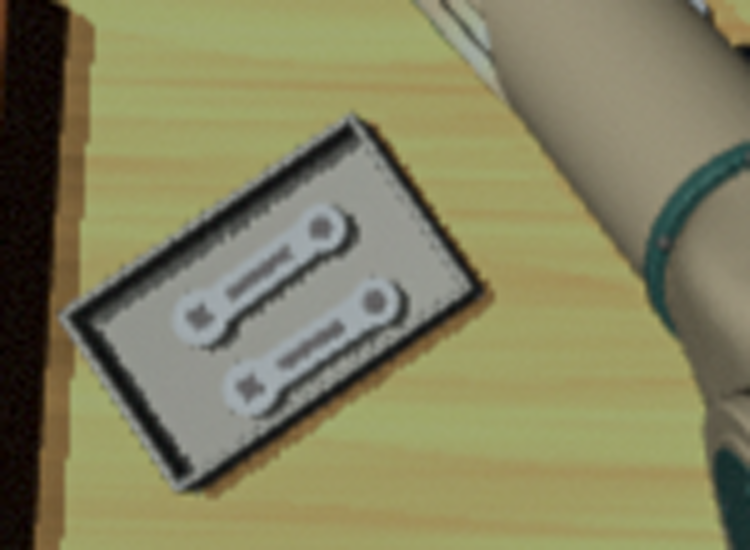

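Emit:
move_arm(rows="0 0 0.1 0 0 0 -0.2;0 0 0.2 0 0 0 -0.2;0 0 0.28 0 0 0 -0.2;0 0 0.33 0 0 0 -0.2;0 0 0.338 0 0 0 -0.2;0 0 0.338 0 0 0 -0.2;0 0 0.338 0 0 0 -0.2;0 0 0.338 0 0 0 1;0 0 0.338 0 0 0 1;0 0 0.338 0 0 0 1;0 0 0.338 0 0 0 1;0 0 0.338 0 0 0 1")

```text
clock: 50.5
eef_pos: [630.4, 212.3, 29.0]
tool_rot: [3.141, 0.002, -3.102]
force: [0.3, 0.1, 5.3]
width: 19.5
gripper_force: 58.5
```

```bash
python3 - <<'E'
from plan import *
h=here();print(h)
x,y=tr(0,0);print(x,y)
plan([(h[0],h[1],150,h[3],1,1),(x,y,150,127,1,3)])
E
```

```text
[630.4, 212.3, 29.0, 182.2]
516.4 444.4
0 | 0 -0 -0.403 0 0 0.001 1 x 5
1 | 0.351 0.787 -0 0 0 0.613 1 x 11
```

Emit:
move_arm(rows="0 0 -0.1 0 0 0 1;0 0 -0.2 0 0 0 1;0 0 -0.3 0 0 0 1;0 0 -0.403 0 0 0 1;0 0 -0.403 0 0 0 1")

```text
clock: 50.92
eef_pos: [633.0, 214.0, 155.3]
tool_rot: [3.137, 0.011, -3.103]
force: [0.3, 1.0, -0.6]
width: 18.8
gripper_force: 59.0
```

Emit:
move_arm(rows="0.351 0.787 0 0 0 0.613 1;0.351 0.787 0 0 0 0.613 1;0.351 0.787 0 0 0 0.613 1;0.351 0.787 0 0 0 0.613 1;0.351 0.787 0 0 0 0.613 1;0.351 0.787 0 0 0 0.613 1;0.351 0.787 0 0 0 0.613 1;0.351 0.787 0 0 0 0.613 1;0.351 0.787 0 0 0 0.613 1;0.351 0.787 0 0 0 0.613 1;0.351 0.787 0 0 0 0.613 1;0.351 0.787 0 0 0 0.613 1")

```text
clock: 51.92
eef_pos: [515.8, 442.5, 148.0]
tool_rot: [-3.141, 0.0, 2.218]
force: [-0.9, -0.4, -1.5]
width: 19.0
gripper_force: 59.1
```

Emit:
move_arm(rows="0 0 0.1 0 0 0 1;0 0 0.2 0 0 0 1;0 0 0.24 0 0 0 1;0 0 0.26 0 0 0 1;0 0 0.26 0 0 0 1;0 0 0.26 0 0 0 1")

```text
clock: 52.42
eef_pos: [515.6, 444.1, 71.0]
tool_rot: [3.14, -0.0, 2.218]
force: [0.2, 0.9, -1.6]
width: 18.4
gripper_force: 59.1
```

Emit:
move_arm(rows="0 0 0.025 0 0 0 1;0 0 0.05 0 0 0 1;0 0 0.05 0 0 0 1;0 0 0.05 0 0 0 0.3;0 0 0.05 0 0 0 0.3;0 0 0.05 0 0 0 0.3;0 0 0.05 0 0 0 0.3;0 0 0.05 0 0 0 0.3;0 0 -0.05 0 0 0 0.3;0 0 -0.15 0 0 0 0.3;0 0 -0.25 0 0 0 0.3;0 0 -0.35 0 0 0 0.3")

```text
clock: 53.42
eef_pos: [514.8, 443.7, 176.5]
tool_rot: [-3.141, -0.0, 2.218]
force: [1.6, -0.4, 0.0]
width: 29.7
gripper_force: 0.0
```

Emit:
move_arm(rows="0.4 -0.6 -0.2 0 0 0 0.3;0.4 -0.6 -0.2 0 0 0 0.3;0.4 -0.6 -0.2 0 0 0 0.3;0.4 -0.6 -0.2 0 0 0 0.3;0.4 -0.6 -0.2 0 0 0 0.3;0.4 -0.6 -0.2 0 0 0 0.3;0.4 -0.6 -0.2 0 0 0 0.3;0.4 -0.6 -0.2 0 0 0 0.3")

```text
clock: 54.08
eef_pos: [298.9, 431.5, 235.9]
tool_rot: [3.14, -0.0, 2.22]
force: [0.9, -0.6, -0.9]
width: 29.7
gripper_force: 0.0
```

```bash
python3 - <<'E'
from plan import *
d=get_image('top');h=here();print(h)
save(d,'pics/c9.png',100,140,500,330,2)
E
```

```text
[300.1, 431.1, 235.4, 127.1]
```

View pics/c9.png

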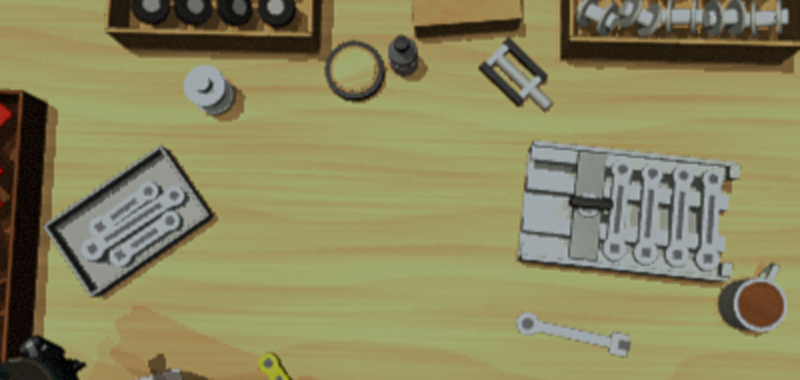

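```bash
python3 -c "
from cell import *
print(finish_job())"
```

```text
the job is handed in; nothing more can be done
None
```

I handed the job in at about 54 s. All four 146 mm arms are in the rack, with the stop up against the last one (about 23 mm from its centre line, limit 28 mm) and the clamp tight. The two short arms and the long one are in the tray. I checked this in the camera pictures, and the hand-in returned no verdict.

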